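# Close a membrane filter holder: tighten its four wing nuts crosswise in two rounds

### The arm

A 7-joint arm with a two-finger parallel gripper is mounted at the origin on a cart in front of the work surface, level with it; the furniture and walls round the work are solid. World frame = base frame: x ahead of the robot, y to its left, z up, the work surface at z = 0. Lengths are in m, angles in rad, forces in N, time in s.
With the tool pointing down it reaches from about 0.375 to 0.925 m from the base axis. Payload 3.1 kg.
Tool frame: the origin (TCP) lies at the very end of the fingers, on their centre line; the grasp point (between the pads) lies 19 mm behind it; z points along the fingers, y is the direction in which the jaws open and shut (so a half turn about z gives the same grasp; the last joint's range is limited). The gripper opens to 85 mm and grips with 20 to 120 N. Pads are 22 mm wide; open, the fingers measure 114 mm over their backs; the gripper's body (76 mm by 85 mm) begins 54 mm behind the grasp point. The pads swing forward as they close: fully open they stand 13 mm farther back than shut.
Start: joints at [-0.098, 0.383, 0.044, 1.598, -0.018, 1.161, -0.05], TCP at [0.65, 0, 0.231] pointing down, gripper open.
Joint ranges: [-2.61, 2.61], [-0.41, 2.15], [-1.48, 1.57], [0, 2.5], [-1.57, 4.71], [0.05, 1.97], [-2.85, 2.85]. Speed limits (rad/s): [2.79, 2.79, 3.14, 3.14, 3.14, 3.14, 3.14].

### API

Orientations are given as a unit quaternion [x, y, z, w].
In Python, from plant import robot, optics, order, cut_out, landmark_of gives the robot as it stands. The module is installed in compiled form; this text tells all that it offers.
- The arm moves only by the tool drive_tool, never from a script. Its argument "steps" is a list of rows, each a list of 3 entries, a list of its own where there are three numbers: the shift along the tool's x, y, z in mm, then the turn, a rotation vector about the tool's x, y, z in degrees, then the opening in per cent of the stroke, from 0 (shut) to 100 (fully open). A call has exactly 10 rows; each row is the pose to reach, as a shift and turn from the pose measured when the call began, along the tool's axes at that moment; what a row does not reach only later rows make up. A row lasts 1/12 s, in which the tool goes at most 41.7 mm and 7.16 degrees, less where a joint would pass 70% of its speed; a pose out of reach is approached as far as the arm can. A call with a gripper value outside its range is refused whole. The fingers move at their own pace and stop on an object; "squeeze" is the grip in N (left out, the last holds). Time passes only in rows, so rows that repeat a pose let the fingers close, or fill a call up. It gives the time, the measured TCP pose, the force and the opening at its end, in the units of the state.
- robot.observe(): the state, without advancing time (a new reading comes with each control period).
- optics.grab_frame(name): name is "scene" or "side" or "wrist"; returns (picture, depth): 420x560x3 uint8, blue, green, red; 420x560 float32, m along the optical axis (not along the pixel's ray), 0 where there is no reading.
- optics.camera_model(name): a dict with "camera_matrix" (3x3 intrinsics, pixels), "R" (3x3) and "t" (3): a world point X has camera coordinates R X + t. Camera axes: x right, y down, z forward; pixel columns grow to the right and rows downward; lengths in m; the calibration is good to about 2 mm. A picture is of the moment at which its call begins: read the wrist's pose just before it. camera_model takes no time and is no camera call; for the wrist camera it gives the pose at the moment of the call.
- order.hand_in(): hands the job in, once; it reports no verdict.
Trained networks look in the newest picture that a camera, given by its name, has taken for a name from the list of things; names that differ only in an ending like _2 or _b are one class to them, and where a whole thing is asked for, a point or a joint stands for the part that bears it (a point fixed in the world has none). Each returns a list of dicts, best first, with "conf" (0 to 1); they miss things now and then, are a little off and sometimes report something else, mostly with a low value. They report only what shows in the picture. A call takes as long as a camera call.
- cut_out(camera, target): "pixels" (420x560 bool, what is visible of it) and "at" ([column, row] as shares, 0 to 1, of the picture: columns of its width, rows of its height, amid what is visible of it).
- landmark_of(camera, target): "at" ([column, row] as shares, 0 to 1, of the picture: columns of its width, rows of its height: a listed point, or the origin of a listed thing).
The state is a dict: "time_s": time; "q": joint angles; "joint_velocities": joint speeds; "tau": joint torques, N m; "position": TCP position; "orientation": TCP orientation; "force": force on the tool from outside, world axes, zero at the start; "torque": the same for the moment, N m; "finger_gap": opening from 0.0 (shut) to 1.0 (fully open).
Only numpy, scipy, OpenCV 4.12 (cv2) and the standard library are available. Lean on these libraries where they do the work, as an engineer would, in place of code of your own. Each camera call takes 0.05 s, during which the arm holds its last target.

### The job

Close the steel membrane filter holder, whose upper plate still stands off on its soft seal. Work crosswise, each wing nut followed by the one opposite it: in a first round turn every nut clockwise by about a sixth of a turn, then in a second crosswise round turn each one on until it comes up firm, so that the plate goes down level and rests on its stop collars. Do not cock the plate, do not force a nut past firm, and leave everything else on the bench where it stands.

Things in the scene. Friction and masses are not known exactly. Their poses are not given: they have to be found in the camera images.
- holder: fixed heavy membrane filter holder: round steel lower plate, 190 mm wide, on three short legs, an upper steel plate over it, four black wing nuts near the rim. Origin on the bench under its centre, z up. Nuts 1 to 4 stand 70 mm from its axis at 45, -45, -135, 135 degrees from its x. Mid port, 60 mm wide, rises 36 mm above the upper plate; on +x, 52 mm out, a 27 mm high vent screw.
- plate: upper steel plate, 184 mm wide, 12 mm thick; origin: centre of its underside, z up. It starts on a soft seal, underside 56.4 mm above the bench (top 68.4 mm); home on four brass stop collars, one round each stud, it is at 54 mm. Each nut pulls its own side down; the seal pushes back some 5 N per mm at each nut, so a side pulled down alone tilts the plate.
- nut_1: black wing nut on an upright stud, opposite nut_3. Origin on the stud's axis in the underside, x along the wings, z up. Wing: flat bar 48 mm long, 10.5 mm thick, 17 to 42 mm above the origin, to be pinched across its thickness with fingertips not below 17 mm; under it a 17 mm neck and 25 mm collar. Clockwise from above tightens, going down 10 mm a turn; it stays where it is left.
- nut_2: wing nut like nut_1, opposite nut_4; the four are numbered clockwise as seen from above. Torque to turn any nut on: about 0.08 Nm while loose, 0.1 to 0.2 Nm while it squeezes the seal, then, with the plate on the collar under it, climbing by some 0.7 Nm per rad: 0.25 to 0.4 Nm is firm (45 to 75 N of pull), 0.6 Nm too much. Felt truly only in slow turning: after a quick stop it relaxes.
- nut_3: wing nut like nut_1, opposite nut_1. At the start each nut stands clear of the plate by anything up to 0.75 mm, its wings at any angle; from there to firm takes about 1.85 to 2.4 rad (105 to 140 degrees), different for each nut: it must be felt.
- nut_4: wing nut like nut_1, opposite nut_2
- forceps: steel tweezers lying flat, 118x14x9 mm, bystander; origin under the centre
- sample_vial: glass vial with red cap, 22 mm diameter, 51 mm high, bystander; origin under its centre
- clear_vial: glass vial with black cap, 22 mm diameter, 51 mm high, bystander; origin under its centre
- buffer_bottle: white square bottle with black cap, 49x49x116 mm, bystander; origin under its centre

How it is judged:
By the outcome, as a careful person would: the job done as asked, in the order asked, and still so for the second after the job is handed in, with the robot touching nothing.
It also fails if it takes over 72 s, if anything falls off the work surface, if the arm or the gripper's body presses on something with over 40 N, if the wrist force passes 120 N, or if a joint passes its speed limit or range.

## Working session

There is one attempt and no reset: what is moved stays moved. The work goes in short steps, Python scripts to look and compute and a tool call to move; the robot and the scene stay as the last step left them, time stands still between calls to the robot, and variables do not carry over. Pictures are saved under pics/ and viewed, and the job is handed in when it is done.

Besides the shell and the picture viewer there is one more tool, called after "Emit:" in YAML: its name, and indented under it one key for each argument. drive_tool: Moves the arm, as the interface text tells. Its arguments: {"type":"object","properties":{"steps":{"type":"array"},"squeeze":{"type":"number"}},"required":["steps"]}

```bash
mkdir -p pics; cat > h.py <<'E'
import numpy as np,cv2
from scipy.spatial.transform import Rotation as Rn
from plant import robot, optics, order, cut_out, landmark_of
def proj(m,X):
    X=np.atleast_2d(X); c=X@np.array(m["R"]).T+np.array(m["t"]); p=c@np.array(m["camera_matrix"]).T
    return p[:,:2]/p[:,2:]
def cloud(m,d):
    K=np.array(m["camera_matrix"]);v,u=np.mgrid[0:d.shape[0],0:d.shape[1]]
    c=np.stack([(u-K[0,2])/K[0,0]*d,(v-K[1,2])/K[1,1]*d,d],-1)
    return (c-np.array(m["t"]))@np.array(m["R"])
E
python3 - <<'E'
from h import *
s=robot.observe();print({k:np.round(v,3).tolist() for k,v in s.items()})
for c in ["scene","side","wrist"]:
    m=optics.camera_model(c);p,d=optics.grab_frame(c);cv2.imwrite(f"pics/{c}0.png",p);np.savez(f"{c}0.npz",p=p,d=d,**m)
    print(c,np.round(np.array(m["R"]),3).tolist(),np.round(m["t"],3),np.array(m["camera_matrix"]).tolist())
E
```

```text
{'time_s': 0.0, 'q': [-0.098, 0.384, 0.044, 1.6, -0.018, 1.161, -0.05], 'joint_velocities': [-0.002, -0.001, 0.001, 0.0, -0.003, -0.0, -0.0], 'tau': [-0.001, -43.347, 1.024, -24.951, 0.011, 0.011, -0.0], 'position': [0.649, 0.0, 0.23], 'orientation': [0.707, 0.707, -0.001, -0.001], 'force': [0.7, 0.477, -0.316], 'torque': [-0.019, 0.0, -0.022], 'finger_gap': 1.004}
scene [[0.751, -0.66, -0.009], [-0.341, -0.376, -0.862], [0.565, 0.651, -0.507]] [-0.445  0.223  0.877] [[484.64880784019755, 0.0, 277.0910268165708], [0.0, 484.64880784019755, 210.60145018840603], [0.0, 0.0, 1.0]]
side [[-0.866, -0.501, -0.006], [-0.197, 0.352, -0.915], [0.46, -0.791, -0.403]] [0.413 0.196 0.968] [[526.7594833731442, 0.0, 289.9454594272916], [0.0, 526.7594833731442, 215.58367881360556], [0.0, 0.0, 1.0]]
wrist [[1.0, -0.0, -0.001], [-0.0, -0.952, 0.307], [-0.001, -0.307, -0.952]] [-0.65  -0.039  0.379] [[302.79488297625034, 0.0, 282.1631554454618], [0.0, 302.79488297625034, 205.9122838942475], [0.0, 0.0, 1.0]]
```

View pics/scene0.png

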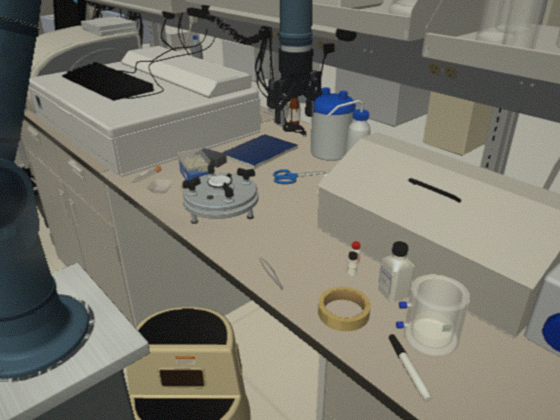

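View pics/side0.png

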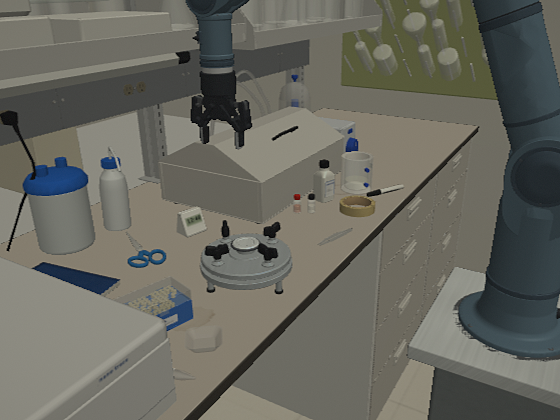

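View pics/wrist0.png

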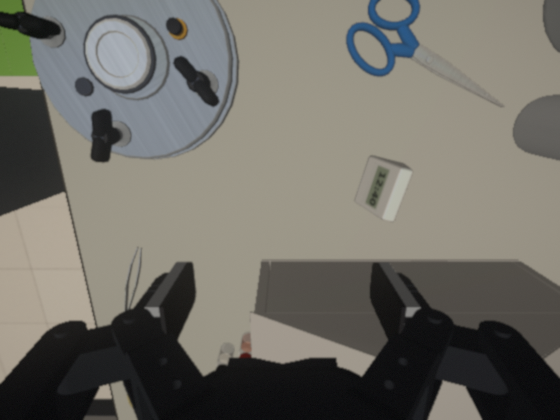

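```bash
python3 - <<'E'
from h import *
for c in ["scene","side","wrist"]:
    m=optics.camera_model(c);optics.grab_frame(c);d=np.load(f"{c}0.npz")["d"];P=cloud(m,d)
    for t in ["plate","nut_1","holder"]:
        r=landmark_of(c,t)
        for x in r: print(c,t,"lm",np.round(x["at"],3)*[560,420],round(x["conf"],2))
        if t!="holder":
            for x in cut_out(c,t):
                q=P[x["pixels"]&(d>0)]; print("  cut",c,t,round(x["conf"],2),len(q),np.round(np.median(q,0),4),np.round(np.percentile(q,2,axis=0),3),np.round(np.percentile(q,98,axis=0),3))
print(robot.observe()["time_s"])
E
```

```text
scene plate lm [217.84 190.26] 0.95
  cut scene plate 0.97 1749 [0.4921 0.0962 0.0698] [0.421 0.03  0.06 ] [0.582 0.187 0.094]
  cut scene plate 0.53 124 [0.5294 0.1811 0.0957] [0.513 0.167 0.011] [0.652 0.354 0.11 ]
scene nut_1 lm [192.08 191.52] 0.72
scene nut_1 lm [232.96 204.12] 0.66
scene nut_1 lm [246.96 183.54] 0.64
scene nut_1 lm [208.88 173.88] 0.48
scene nut_1 lm [220.64 215.46] 0.39
  cut scene nut_1 0.72 166 [0.484  0.0494 0.0966] [0.478 0.03  0.07 ] [0.513 0.097 0.11 ]
  cut scene nut_1 0.56 189 [0.572  0.0946 0.0966] [0.561 0.081 0.072] [0.588 0.114 0.109]
  cut scene nut_1 0.48 184 [0.4402 0.1372 0.0981] [0.421 0.131 0.071] [0.461 0.15  0.11 ]
  cut scene nut_1 0.45 138 [0.5294 0.1816 0.0933] [0.504 0.141 0.001] [0.647 0.347 0.11 ]
scene holder lm [221.2  210.84] 0.98
scene holder lm [271.6  273.84] 0.18
side plate lm [245.84 257.04] 0.92
  cut side plate 0.17 180 [ 0.439  -0.1558  0.0058] [ 0.424 -0.202  0.   ] [ 0.457 -0.11   0.011]
side nut_1 lm [213.92 261.66] 0.75
side nut_1 lm [229.04 243.18] 0.66
side nut_1 lm [268.24 263.76] 0.6
side nut_1 lm [272.16 239.4 ] 0.
[... 336 characters left out ...]
.018] [0.663 0.121 0.11 ]
side holder lm [246.4  280.56] 0.75
wrist plate lm [138.32  62.16] 0.73
  cut wrist plate 0.62 23386 [0.5218 0.1157 0.0691] [0.431 0.041 0.067] [0.597 0.167 0.093]
  cut wrist plate 0.5 1415 [0.4512 0.1408 0.1028] [0.433 0.134 0.07 ] [0.469 0.153 0.11 ]
wrist nut_1 lm [118.16 131.88] 0.93
wrist nut_1 lm [204.4   83.58] 0.89
wrist nut_1 lm [53.76 33.18] 0.75
  cut wrist nut_1 0.85 1496 [0.4953 0.0568 0.1016] [0.462 0.035 0.067] [0.502 0.078 0.11 ]
  cut wrist nut_1 0.81 1148 [0.5817 0.1019 0.1057] [0.554 0.083 0.068] [0.595 0.119 0.11 ]
  cut wrist nut_1 0.56 1419 [0.4513 0.1408 0.1026] [0.433 0.134 0.07 ] [0.469 0.154 0.11 ]
wrist holder lm [157.36  67.62] 0.85
1.05
```

Emit:
drive_tool:
  steps:
    - [[20,-35,0],[0,0,0],100]
    - [[40,-70,0],[0,0,0],60]
    - [[60,-105,0],[0,0,0],35]
    - [[80,-140,0],[0,0,0],35]
    - [[80,-140,0],[0,0,0],35]
    - [[80,-140,0],[0,0,0],35]
    - [[80,-140,0],[0,0,0],35]
    - [[80,-140,0],[0,0,0],35]
    - [[80,-140,0],[0,0,0],35]
    - [[80,-140,0],[0,0,0],35]
  squeeze: 40

```text
time_s: 1.88
position: [0.5113, 0.0791, 0.2315]
orientation: [0.708, 0.706, 0.0, 0.0]
force: [0.4, -0.7, -0.5]
finger_gap: 0.349
```

```bash
python3 - <<'E'
from h import *
c="wrist"
s=robot.observe();print(s["time_s"],s["position"],s["orientation"],s["q"],s["finger_gap"])
m=optics.camera_model(c);p,d=optics.grab_frame(c);cv2.imwrite("pics/w1.png",p);np.savez("w1.npz",p=p,d=d,**m)
P=cloud(m,d)
r=cut_out(c,"nut_1");np.savez("w1c.npz",*[x["pixels"] for x in r])
for x in r:
    q=P[x["pixels"]&(d>0)]
    w=q[(q[:,2]>.1)&(q[:,2]<.118)]
    (cx,cy),(a,b),an=cv2.minAreaRect((w[:,:2]*1000).astype(np.float32))
    mu=w[:,:2].mean(0);ev,V=np.linalg.eigh(np.cov((w[:,:2]-mu).T))
    print(round(x["conf"],2),len(q),len(w),"rect",np.round([cx,cy,a,b,an],1),"mean",np.round(mu,4),"pca ang",np.degrees(np.arctan2(V[1,1],V[0,1])).round(1),"zmax",np.percentile(w[:,2],[50,95]).round(4))
x=landmark_of(c,"plate")
for y in x: print(np.array(y["at"])*[560,420],y["conf"])
E
```

```text
1.8833 [0.51125109 0.07912878 0.23151578] [7.07814664e-01 7.06398087e-01 2.66316571e-04 2.71874444e-04] [-0.21503795  0.134005   -0.01994088  1.91320408  0.00320771  1.09367378
 -0.23827447] 0.34896696115648124
0.96 823 597 rect [577.3 102.3  15.6  42.4  30.1] mean [0.5766 0.1026] pca ang 129.0 zmax [0.1063 0.109 ]
0.88 1060 795 rect [532.2 188.8  43.8  15.7  34.8] mean [0.5329 0.1888] pca ang -136.7 zmax [0.1063 0.1091]
0.71 974 695 rect [446.  144.4  15.2  43.8  88.2] mean [0.4459 0.1443] pca ang 172.3 zmax [0.1064 0.109 ]
[282.184 146.706] 0.71
```

View pics/w1.png

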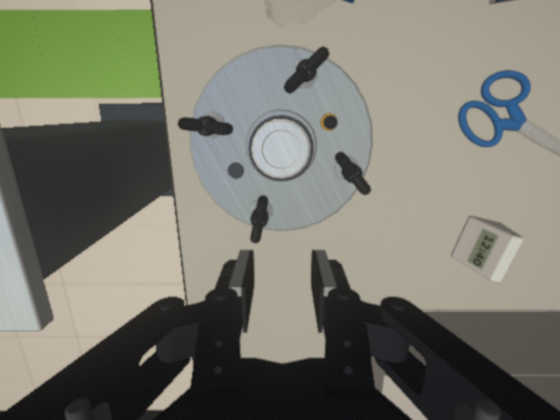

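```bash
python3 - <<'E'
from h import *
z=np.load("w1.npz");p,d=z["p"],z["d"];m={k:z[k] for k in ["R","t","camera_matrix"]}
cv2.imwrite("pics/w1z.png",cv2.resize(p[30:260,170:390],None,fx=2.6,fy=2.6,interpolation=cv2.INTER_CUBIC))
P=cloud(m,d)
from scipy.optimize import minimize
g=p.max(2)
cent={"D":(307,69),"C":(206,125),"B":(352,173),"A":(260,219)}
init={"D":(.532,.189,45),"C":(.446,.1445,-7),"B":(.577,.1025,129),"A":(.489,.057,75)}
names="DBAC"
dark=(g<60)
masks={}
for n in names:
    u,v=cent[n];M=np.zeros(g.shape,bool);M[v-30:v+31,u-30:u+31]=1
    k=(dark&M&(P[...,2]>.083)).astype(np.uint8)
    nl,lab,st,ce=cv2.connectedComponentsWithStats(k);i=1+np.argmax(st[1:,4]);masks[n]=lab==i;print(n,st[i])
S=4
def hull(x,y,th):
    c,s=np.cos(th),np.sin(th);L,W=.024,.00525
    pts=[(x+a*L*c-b*W*s,y+a*L*s+b*W*c,zz) for a in(-1,1) for b in(-1,1) for zz in(.0685+.0173,.0685+.0423)]
    return cv2.convexHull((proj(m,np.array(pts))*16).astype(np.int32))
def cost(n,x,y,th):
    u,v=cent[n];o=np.array([u-35,v-35])
    h=hull(x,y,th)[:,0]/16
    im=np.zeros((70*S,70*S),np.uint8);cv2.fillConvexPoly(im,np.round(((h-o+.5)*S-.5)*16).astype(np.int32),255,cv2.LINE_AA,4)
    im=cv2.resize(im,(70,70),interpolation=cv2.INTER_AREA)/255.
    mk=masks[n][v-35:v+35,u-35:u+35].astype(float)
    return np.abs(im-mk).sum()
res={}
for n in names:
    x,y,t=init[n];f=lambda q:cost(n,x+q[0]/1000,y+q[1]/1000,np.radians(t+q[2]*3))
    best=min((minimize(f,[a,b,e],method="Nelder-Mead",options=dict(initial_simplex=[[a,b,e],[a+2,b,e],[a,b+2,e],[a,b,e+3]])) for a in(-1,1) for b in(-1,1) for e in(-2,2)),key=lambda r:r.fun)
    q=best.x;res[n]=(x+q[0]/1000,y+q[1]/1000,t+q[2]*3);print(n,np.round(res[n],4),best.fun,masks[n].sum())
X=np.array([res[n][:2] for n in names]);a=np.radians([45,-45,-135,135])
T=.07*np.c_[np.cos(a),np.sin(a)]
mu=X.mean(0);H=T.T@(X-mu);yaw=np.arctan2(H[0,1]-H[1,0],H[0,0]+H[1,1])
Rr=np.array([[np.cos(yaw),-np.sin(yaw)],[np.sin(yaw),np.cos(yaw)]]);F=mu+T@Rr.T
print("centre",mu,"yaw",np.degrees(yaw));print("fit",F.round(4).tolist(),"resid mm",((X-F)*1000).round(1).tolist())
im=cv2.resize(p[30:260,170:390],None,fx=2.6,fy=2.6)
for n,f in zip(names,F):
    h=hull(f[0],f[1],np.radians(res[n][2]))[:,0]/16
    cv2.polylines(im,[np.int32((h-[170,30])*2.6)],True,(0,255,0),1)
v=mu+.052*Rr[:,0];print("vent px",proj(m,[*v,.095]))
cv2.imwrite("pics/w1o.png",im)
E
```

```text
D [285  48  43  45 703]
B [336 153  34  41 538]
A [252 196  16  46 461]
C [179 117  53  18 625]
D [ 0.5301  0.1856 46.6093] 302.65882352941173 703
B [5.78700e-01 9.94000e-02 1.33588e+02] 273.62745098039215 538
A [4.89100e-01 5.24000e-02 7.73367e+01] 258.53725490196075 461
C [ 0.4496  0.1439 -3.1449] 321.20000000000005 625
centre [0.51186625 0.12030293] yaw 26.94222878103352
fit [[0.5336, 0.1869], [0.5784, 0.0986], [0.4902, 0.0538], [0.4453, 0.142]] resid mm [[-3.5, -1.3], [0.3, 0.8], [-1.1, -1.4], [4.3, 1.9]]
vent px [[333.26581654 125.01716836]]
```

View pics/w1o.png

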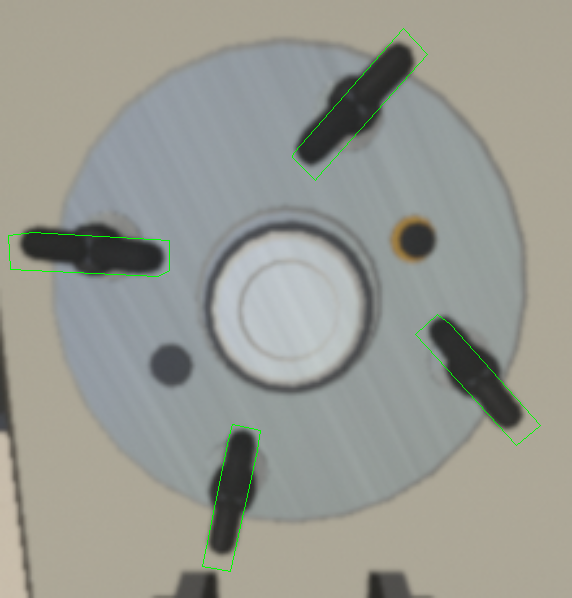

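```bash
python3 - <<'E'
from h import *
z=np.load("w1.npz");p,d=z["p"],z["d"];m={k:z[k] for k in ["R","t","camera_matrix"]}
P=cloud(m,d);g=p.max(2)
print("cam",-m["R"].T@m["t"])
print("plate top z",np.median(P[(P[...,2]>.06)&(P[...,2]<.075)][:,2]))
names="DBAC";cent={"D":(307,69),"C":(206,125),"B":(352,173),"A":(260,219)}
for zc in(.095,.104,.107):
  X=[];A=[]
  for n in names:
    u,v=cent[n];M=np.zeros(g.shape,bool);M[v-30:v+31,u-30:u+31]=1
    k=M&(g<60)&(P[...,2]>zc)&(P[...,2]<.118)
    nl,lab,st,ce=cv2.connectedComponentsWithStats(k.astype(np.uint8));k=lab==1+np.argmax(st[1:,4])
    w=P[k];q=w[:,:2]*1000
    mu=q.mean(0);ev,V=np.linalg.eigh(np.cov((q-mu).T));ax=V[:,1];pr=(q-mu)@V
    lo,hi=np.percentile(pr,[1,99],axis=0);c=mu+V@((lo+hi)/2)
    print(zc,n,k.sum(),"mid",c.round(1),"mean",mu.round(1),"size",(hi-lo).round(1),"ang",np.degrees(np.arctan2(ax[1],ax[0])).round(1),"z",np.percentile(w[:,2],[50,90,98]).round(4));X.append(c/1000)
  X=np.array(X);a=np.radians([45,-45,-135,135]);T=.07*np.c_[np.cos(a),np.sin(a)]
  mu=X.mean(0);H=T.T@(X-mu);yaw=np.arctan2(H[0,1]-H[1,0],H[0,0]+H[1,1])
  Rr=np.array([[np.cos(yaw),-np.sin(yaw)],[np.sin(yaw),np.cos(yaw)]]);F=mu+T@Rr.T
  print("centre",mu,"yaw",np.degrees(yaw),"fit",F.round(4).tolist(),"res",((X-F)*1000).round(1).tolist())
q=P[(P[...,2]>.101)&(P[...,2]<.108)&(g>100)]*1000
print("port",len(q),cv2.minEnclosingCircle(q[:,:2].astype(np.float32)),q.mean(0))
q=P[(P[...,2]>.066)&(P[...,2]<.0715)]*1000
e=cv2.fitEllipse(cv2.convexHull(q[:,:2].astype(np.float32)));print("plate",e)
E
```

```text
cam [0.51221056 0.15811739 0.3736893 ]
plate top z 0.06793333830751813
0.095 D 698 mid [531.8 187.5] mean [532.1 187.9] size [13.5 41.2] ang -136.9 z [0.1064 0.1088 0.1095]
0.095 B 528 mid [576.  102.2] mean [575.5 102.9] size [13.3 41.3] ang 128.9 z [0.1065 0.1088 0.1094]
0.095 A 457 mid [490.6  58.2] mean [490.7  59.5] size [13.4 41.2] ang 77.8 z [0.1065 0.1086 0.1094]
0.095 C 620 mid [446.8 144.1] mean [446.9 144.2] size [13.7 41.3] ang 172.7 z [0.1065 0.1087 0.1096]
centre [0.51131104 0.12299216] yaw 27.172966523992127 fit [[0.5327, 0.1896], [0.5779, 0.1016], [0.4899, 0.0564], [0.4447, 0.1444]] res [[-0.9, -2.1], [-1.9, 0.6], [0.7, 1.8], [2.1, -0.4]]
0.104 D 283 mid [524.8 181.2] mean [524.6 181. ] size [ 8.5 20.4] ang -136.5 z [0.107  0.1089 0.1096]
0.104 B 407 mid [576.8 102. ] mean [576.2 102.4] size [ 8.8 40.2] ang 128.6 z [0.1071 0.1089 0.1095]
0.104 A 342 mid [490.2  57.6] mean [490.5  58.6] size [ 8.6 40.1] ang 77.8 z [0.1072 0.1088 0.1095]
0.104 C 484 mid [446.2 144.1] mean [446.3 144.1] size [ 8.7 40.4] ang 172.5 z [0.1071 0.1088 0.1096]
centre [0.50949201 0.12122412] ya
[... 259 characters left out ...]
 B 121 mid [570.  110.5] mean [569.  111.9] size [ 7.3 17.4] ang 129.9 z [0.108  0.109  0.1097]
0.107 A 96 mid [493.   69.1] mean [493.2  70.2] size [ 7.6 16. ] ang 79.5 z [0.108  0.1092 0.1096]
0.107 C 124 mid [432.9 145.5] mean [431.7 145.8] size [ 7.4 15.3] ang 172.8 z [0.1082 0.1094 0.11  ]
centre [0.50483047 0.12623898] yaw 30.218528771055457 fit [[0.5227, 0.1939], [0.5725, 0.1084], [0.487, 0.0586], [0.4371, 0.1441]] res [[0.7, -14.1], [-2.5, 2.2], [6.0, 10.5], [-4.2, 1.4]]
port 105 ((557.1338500976562, 22.138181686401367), 183.7552490234375) [574.73979667  17.16858854 104.73933487]
plate ((651.2202758789062, 43.400001525878906), (234.21890258789062, 518.68212890625), 61.35966491699219)
```

Emit:
drive_tool:
  steps:
    - [[30,6,10],[0,0,7],32]
    - [[60,12,20],[0,0,14],32]
    - [[90,18,40],[0,0,21],32]
    - [[110,21.6,60],[0,0,28],32]
    - [[110,21.6,80],[0,0,35],32]
    - [[110,21.6,90],[0,0,42],32]
    - [[110,21.6,90],[0,0,46.6],32]
    - [[110,21.6,90],[0,0,46.6],32]
    - [[110,21.6,90],[0,0,46.6],32]
    - [[110,21.6,90],[0,0,46.6],32]

```text
time_s: 2.87
position: [0.533, 0.1896, 0.1417]
orientation: [0.929, 0.37, 0.001, -0.0]
force: [-0.6, 0.5, -0.5]
finger_gap: 0.322
```

```bash
cat >> h.py <<'E'
def st():
    s=robot.observe();R=Rn.from_quat(s["orientation"]).as_matrix()
    print("t",round(s["time_s"],2),"pos mm",(np.array(s["position"])*1000).round(1),"y-ang",np.degrees(np.arctan2(R[1,1],R[0,1])).round(2),"F",np.round(s["force"],1),"Ftool",(R.T@s["force"]).round(1),"T",np.round(s["torque"],3),"gap mm",round(85*s["finger_gap"],1),"tilt",np.degrees(np.arccos(-R[2,2])).round(2),"q7",round(s["q"][6],2))
    return s,R
def go(s,R,X,yang):
    "shift in tool mm & turn deg to reach world X(mm) with y axis at yang"
    y0=np.degrees(np.arctan2(R[1,1],R[0,1]))
    print("shift",(R.T@(np.array(X)-np.array(s["position"])*1000)).round(1),"turn",round(y0-yang,1))
E
python3 - <<'E'
from h import *
st()
m=optics.camera_model("wrist");p,d=optics.grab_frame("wrist");cv2.imwrite("pics/w2.png",p);np.savez("w2.npz",p=p,d=d,**m)
E
```

```text
t 2.87 pos mm [533.  189.6 141.7] y-ang -46.57 F [-0.6  0.5 -0.5] Ftool [-0.1 -0.8  0.5] T [ 0.025 -0.053  0.044] gap mm 27.4 tilt 0.07 q7 -1.22
```

View pics/w2.png

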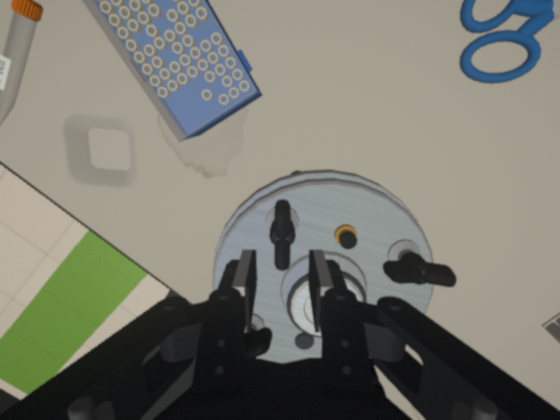

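```bash
python3 - <<'E'
from h import *
z=np.load("w2.npz");p,d=z["p"],z["d"];m={k:z[k] for k in ["R","t","camera_matrix"]}
print(proj(m,[[.5329,.1889,.110],[.533,.1896,.1417],[.533,.1896,.09]]))
c,s=np.cos(np.radians(43.3)),np.sin(np.radians(43.3))
print(proj(m,[[.5329+k*c,.1889+k*s,.109] for k in(-.024,.024)]))
g=p.max(2)
cv2.imwrite("pics/w2z.png",cv2.resize(p[180:330,210:360],None,fx=4,fy=4,interpolation=cv2.INTER_CUBIC))
for r in range(205,272,6):
    w=np.where(g[r,262:302]<60)[0]+262
    print(r,w.min() if len(w) else 0,w.max() if len(w) else 0)
P=cloud(m,d);print(P[205:270:6,282].round(4))
E
```

```text
[[282.25143247 242.61265423]
 [281.52849317 266.89664104]
 [281.56058903 229.70464466]]
[[282.18501157 275.51091645]
 [282.3170572  205.71136427]]
205 276 288
211 275 289
217 275 289
223 273 291
229 271 293
235 271 294
241 272 292
247 276 288
253 276 288
259 275 288
265 276 288
271 0 0
[[0.549  0.2043 0.1022]
 [0.5477 0.2031 0.1086]
 [0.545  0.2006 0.1093]
 [0.5417 0.1974 0.1077]
 [0.5385 0.1944 0.1066]
 [0.5357 0.1918 0.1074]
 [0.5319 0.1882 0.1049]
 [0.5294 0.1858 0.1065]
 [0.5268 0.1833 0.1079]
 [0.5236 0.1804 0.1078]
 [0.5209 0.1778 0.109 ]]
```

View pics/w2z.png

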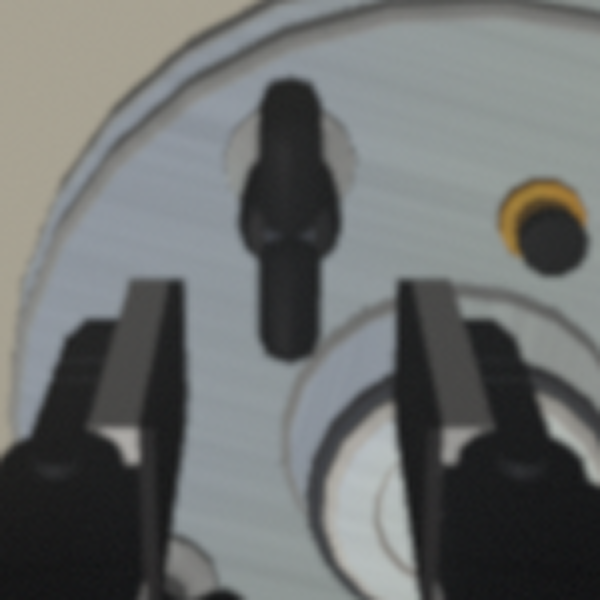

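Emit:
drive_tool:
  steps:
    - [[1,0.3,15],[0,0,0],30]
    - [[1,0.3,30],[0,0,0],28]
    - [[1,0.3,44],[0,0,0],26]
    - [[1,0.3,51.5],[0,0,0],25]
    - [[1,0.3,51.5],[0,0,0],18]
    - [[1,0.3,51.5],[0,0,0],8]
    - [[1,0.3,51.5],[0,0,0],0]
    - [[1,0.3,51.5],[0,0,0],0]
    - [[1,0.3,51.5],[0,0,0],0]
    - [[1,0.3,51.5],[0,0,0],0]
  squeeze: 40

```text
time_s: 3.75
position: [0.5333, 0.1898, 0.09]
orientation: [0.929, 0.37, 0.0, -0.0]
force: [-1.0, 0.8, -6.8]
finger_gap: 0.113
```

```bash
python3 - <<'E'
from h import *
st()
E
```

```text
t 3.75 pos mm [533.3 189.8  90. ] y-ang -46.6 F [-1.   0.8 -6.8] Ftool [-0.2 -1.3  6.8] T [-0.047  0.15  -0.047] gap mm 9.6 tilt 0.01 q7 -1.22
```

Emit:
drive_tool:
  steps:
    - [[0,0,0.2],[0,0,6.5],0]
    - [[0,0,0.4],[0,0,13],0]
    - [[0,0,0.6],[0,0,20],0]
    - [[0,0,0.8],[0,0,27],0]
    - [[0,0,1],[0,0,34],0]
    - [[0,0,1.2],[0,0,41],0]
    - [[0,0,1.4],[0,0,48],0]
    - [[0,0,1.6],[0,0,55],0]
    - [[0,0,1.7],[0,0,60],0]
    - [[0,0,1.7],[0,0,60],0]

```text
time_s: 4.58
position: [0.5336, 0.1878, 0.0884]
orientation: [0.989, -0.145, 0.0, 0.001]
force: [1.1, -2.6, -4.3]
finger_gap: 0.113
```

```bash
python3 - <<'E'
from h import *
s,R=st()
E
```

```text
t 4.58 pos mm [533.6 187.8  88.4] y-ang -106.71 F [ 1.1 -2.6 -4.3] Ftool [1.8 2.2 4.3] T [-0.86  -0.072 -0.   ] gap mm 9.6 tilt 0.15 q7 -2.18
```

```bash
python3 - <<'E'
from h import *
s,R=st();go(s,R,[489.5,55.5,140],-12.2);go(s,R,[533,189,140],-106)
E
```

```text
t 4.58 pos mm [533.6 187.8  88.4] y-ang -106.71 F [ 1.1 -2.6 -4.3] Ftool [1.8 2.2 4.3] T [-0.86  -0.072 -0.   ] gap mm 9.6 tilt 0.15 q7 -2.18
shift [ -4.2 139.6 -51.3] turn -94.5
shift [ -0.9  -0.8 -51.6] turn -0.7
```

Emit:
drive_tool:
  steps:
    - [[0,0,0],[0,0,0],20]
    - [[0,0,0],[0,0,0],30]
    - [[0,0,-25],[0,0,0],32]
    - [[0,0,-51],[0,0,-7],32]
    - [[-1,23,-51],[0,0,-14],32]
    - [[-2,46,-51],[0,0,-21],32]
    - [[-3,70,-51],[0,0,-28],32]
    - [[-3,95,-51],[0,0,-35],32]
    - [[-4,120,-51],[0,0,-42],32]
    - [[-4,139,-51],[0,0,-49],32]

```text
time_s: 5.42
position: [0.4906, 0.0549, 0.1414]
orientation: [0.96, 0.281, 0.002, 0.001]
force: [0.0, 0.0, -0.1]
finger_gap: 0.321
```

```bash
python3 - <<'E'
from h import *
s,R=st();go(s,R,[489.5,55.5,138],-12.2)
E
```

```text
t 5.42 pos mm [490.6  54.9 141.4] y-ang -57.32 F [ 0.   0.  -0.1] Ftool [ 0.  -0.   0.1] T [-0.073 -0.043  0.037] gap mm 27.3 tilt 0.24 q7 -1.16
shift [-0.7 -1.1  3.4] turn -45.1
```

Emit:
drive_tool:
  steps:
    - [[-0.7,-1.1,1],[0,0,-7],32]
    - [[-0.7,-1.1,2],[0,0,-14],32]
    - [[-0.7,-1.1,3.4],[0,0,-21],32]
    - [[-0.7,-1.1,3.4],[0,0,-28],32]
    - [[-0.7,-1.1,3.4],[0,0,-35],32]
    - [[-0.7,-1.1,3.4],[0,0,-42],32]
    - [[-0.7,-1.1,3.4],[0,0,-45.1],32]
    - [[-0.7,-1.1,3.4],[0,0,-45.1],32]
    - [[-0.7,-1.1,3.4],[0,0,-45.1],32]
    - [[-0.7,-1.1,3.4],[0,0,-45.1],32]

```text
time_s: 6.25
position: [0.4903, 0.0559, 0.1388]
orientation: [0.778, 0.628, 0.002, 0.002]
force: [0.3, -0.5, 0.8]
finger_gap: 0.321
```

```bash
cat >> h.py <<'E'
def look(name,X,wang):
    s,R=st()
    m=optics.camera_model("wrist");p,d=optics.grab_frame("wrist");np.savez(name+".npz",p=p,d=d,**m)
    tc=np.array(s["position"])
    c,sn=np.cos(np.radians(wang)),np.sin(np.radians(wang))
    L=proj(m,[[X[0]/1000+k*c,X[1]/1000+k*sn,.109] for k in(-.024,0,.024)])
    T=proj(m,[[tc[0],tc[1],.109]])
    im=p.copy();im=cv2.resize(im[180:330,210:360],None,fx=4,fy=4,interpolation=cv2.INTER_CUBIC)
    f=lambda q:tuple(int(v) for v in (q-np.array([210,180]))*4)
    cv2.line(im,f(L[0]),f(L[2]),(0,255,0),1);cv2.circle(im,f(L[1]),3,(0,255,0),1);cv2.circle(im,f(T[0]),4,(0,0,255),1)
    cv2.imwrite("pics/"+name+".png",im);print("px/mm",np.linalg.norm(L[2]-L[0])/48)
    return s,R
E
python3 - <<'E'
from h import *
look("n3a",[489.9,55.7],77.8)
E
```

```text
t 6.25 pos mm [490.3  55.9 138.8] y-ang -12.24 F [ 0.3 -0.5  0.8] Ftool [-0.4  0.4 -0.8] T [-0.015  0.014  0.032] gap mm 27.3 tilt 0.34 q7 -0.4
px/mm 1.4746113088876929
```

View pics/n3a.png

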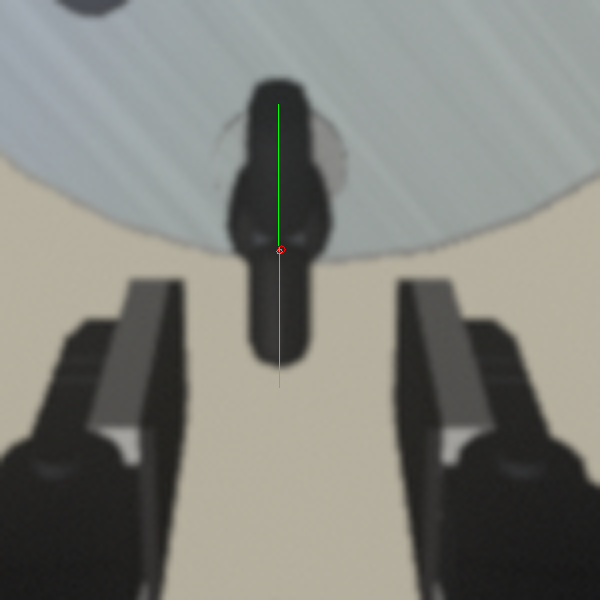

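Emit:
drive_tool:
  steps:
    - [[-0.3,-0.5,15],[0,0,0],30]
    - [[-0.3,-0.5,30],[0,0,0],28]
    - [[-0.3,-0.5,42],[0,0,0],26]
    - [[-0.3,-0.5,49],[0,0,0],25]
    - [[-0.3,-0.5,49],[0,0,0],18]
    - [[-0.3,-0.5,49],[0,0,0],8]
    - [[-0.3,-0.5,49],[0,0,0],0]
    - [[-0.3,-0.5,49],[0,0,0],0]
    - [[-0.3,-0.5,49],[0,0,0],0]
    - [[-0.3,-0.5,49],[0,0,0],0]

```text
time_s: 7.13
position: [0.4888, 0.0555, 0.0891]
orientation: [0.778, 0.628, 0.001, 0.002]
force: [-0.6, 0.6, -7.7]
finger_gap: 0.11
```

```bash
python3 - <<'E'
from h import *
st()
E
```

```text
t 7.13 pos mm [488.8  55.5  89.1] y-ang -12.23 F [-0.6  0.6 -7.7] Ftool [ 0.5 -0.7  7.7] T [ 0.087  0.084 -0.   ] gap mm 9.3 tilt 0.22 q7 -0.39
```

Emit:
drive_tool:
  steps:
    - [[0,0,0.2],[0,0,6.5],0]
    - [[0,0,0.4],[0,0,13],0]
    - [[0,0,0.6],[0,0,20],0]
    - [[0,0,0.8],[0,0,27],0]
    - [[0,0,1],[0,0,34],0]
    - [[0,0,1.2],[0,0,41],0]
    - [[0,0,1.4],[0,0,48],0]
    - [[0,0,1.6],[0,0,55],0]
    - [[0,0,1.7],[0,0,60],0]
    - [[0,0,1.7],[0,0,60],0]

```text
time_s: 7.97
position: [0.4891, 0.0552, 0.0874]
orientation: [0.988, 0.154, 0.002, 0.001]
force: [1.2, 0.0, -7.3]
finger_gap: 0.111
```

```bash
python3 - <<'E'
from h import *
s,R=st();go(s,R,[577.8,100.8,138],38.9)
E
```

```text
t 7.97 pos mm [489.1  55.2  87.4] y-ang -72.31 F [ 1.2  0.  -7.3] Ftool [1.1 0.3 7.3] T [-0.231 -0.104 -0.05 ] gap mm 9.4 tilt 0.27 q7 -1.38
shift [ 98.6 -16.4 -50.3] turn -111.2
```

Emit:
drive_tool:
  steps:
    - [[0,0,0],[0,0,0],20]
    - [[0,0,0],[0,0,0],30]
    - [[0,0,-25],[0,0,-2],32]
    - [[0,0,-50],[0,0,-9],32]
    - [[16,-3,-50],[0,0,-16],32]
    - [[33,-5,-50],[0,0,-23],32]
    - [[50,-8,-50],[0,0,-30],32]
    - [[66,-11,-50],[0,0,-37],32]
    - [[82,-14,-50],[0,0,-44],32]
    - [[98,-16,-50],[0,0,-51],32]

```text
time_s: 8.8
position: [0.5795, 0.1014, 0.1394]
orientation: [0.823, 0.567, 0.003, 0.002]
force: [-0.5, -0.4, -0.7]
finger_gap: 0.32
```

```bash
python3 - <<'E'
from h import *
s,R=st();go(s,R,[577.8,100.8,138],38.9)
E
```

```text
t 8.8 pos mm [579.5 101.4 139.4] y-ang -20.87 F [-0.5 -0.4 -0.7] Ftool [-0.6 -0.4  0.7] T [-0.057 -0.002 -0.033] gap mm 27.2 tilt 0.43 q7 -0.57
shift [-1.1 -1.4  1.4] turn -59.8
```

Emit:
drive_tool:
  steps:
    - [[-1.1,-1.4,1],[0,0,-7],32]
    - [[-1.1,-1.4,1],[0,0,-14],32]
    - [[-1.1,-1.4,1],[0,0,-21],32]
    - [[-1.1,-1.4,1],[0,0,-28],32]
    - [[-1.1,-1.4,1],[0,0,-35],32]
    - [[-1.1,-1.4,1],[0,0,-42],32]
    - [[-1.1,-1.4,1],[0,0,-49],32]
    - [[-1.1,-1.4,1],[0,0,-56],32]
    - [[-1.1,-1.4,1],[0,0,-59.8],32]
    - [[-1.1,-1.4,1],[0,0,-59.8],32]

```text
time_s: 9.63
position: [0.5792, 0.101, 0.1399]
orientation: [0.43, 0.903, 0.003, 0.005]
force: [1.2, 0.0, -0.5]
finger_gap: 0.318
```

```bash
python3 - <<'E'
from h import *
s,R=look("n2a",[577.8,100.8],128.9)
go(s,R,[577.8,100.8,89.5],38.9)
E
```

```text
t 9.63 pos mm [579.2 101.  139.9] y-ang 39.03 F [ 1.2  0.  -0.5] Ftool [-0.7  0.9  0.5] T [-0.008  0.05  -0.016] gap mm 27.0 tilt 0.61 q7 0.41
px/mm 1.4734666087214865
shift [ 1.  -1.6 50.4] turn 0.1
```

View pics/n2a.png

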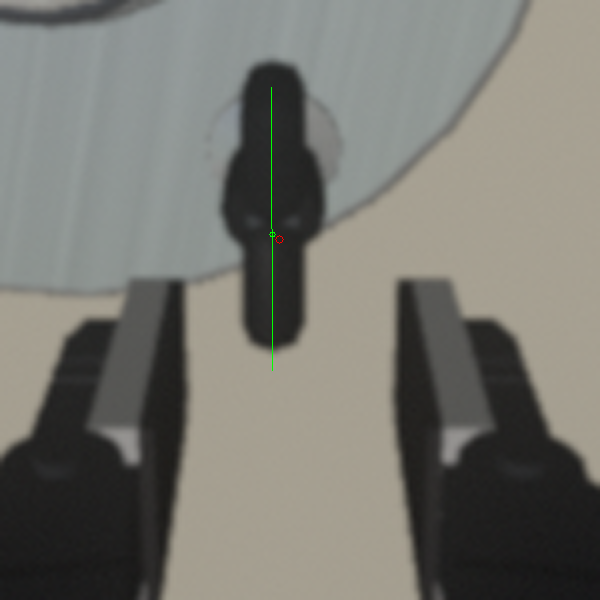

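Emit:
drive_tool:
  steps:
    - [[0.8,-1.8,15],[0.25,0.2,0],30]
    - [[0.8,-1.8,30],[0.5,0.4,0],28]
    - [[0.8,-1.8,42],[0.5,0.4,0],26]
    - [[0.8,-1.8,50.4],[0.5,0.4,0],25]
    - [[0.8,-1.8,50.4],[0.5,0.4,0],18]
    - [[0.8,-1.8,50.4],[0.5,0.4,0],8]
    - [[0.8,-1.8,50.4],[0.5,0.4,0],0]
    - [[0.8,-1.8,50.4],[0.5,0.4,0],0]
    - [[0.8,-1.8,50.4],[0.5,0.4,0],0]
    - [[0.8,-1.8,50.4],[0.5,0.4,0],0]

```text
time_s: 10.52
position: [0.5761, 0.1006, 0.0869]
orientation: [0.431, 0.902, -0.001, -0.002]
force: [5.0, 2.9, -22.9]
finger_gap: 0.113
```

```bash
cat >> h.py <<'E'
def go(s,R,X,yang):
    y0=np.degrees(np.arctan2(R[1,1],R[0,1])); z=R[:,2]
    w=np.cross(z,[0,0,-1]); w=np.degrees(R.T@w)
    print("shift",(R.T@(np.array(X)-np.array(s["position"])*1000)).round(1),"turn",w[:2].round(2),round((y0-yang+180)%360-180,1))
E
python3 - <<'E'
from h import *
st()
E
```

```text
t 10.52 pos mm [576.1 100.6  86.9] y-ang 38.89 F [  5.    2.9 -22.9] Ftool [-0.9  5.8 22.9] T [ 4.850e-01 -1.086e+00 -1.000e-03] gap mm 9.6 tilt 0.21 q7 0.4
```

Emit:
drive_tool:
  steps:
    - [[0,0.5,-1.0],[0,0,6.5],0]
    - [[0,0.5,-0.8],[0,0,13],0]
    - [[0,0.5,-0.6],[0,0,20],0]
    - [[0,0.5,-0.4],[0,0,27],0]
    - [[0,0.5,-0.2],[0,0,34],0]
    - [[0,0.5,0],[0,0,41],0]
    - [[0,0.5,0.2],[0,0,48],0]
    - [[0,0.5,0.4],[0,0,55],0]
    - [[0,0.5,0.5],[0,0,60],0]
    - [[0,0.5,0.5],[0,0,60],0]

```text
time_s: 11.35
position: [0.5767, 0.1009, 0.0853]
orientation: [0.825, 0.565, -0.001, -0.001]
force: [6.1, 1.2, -20.8]
finger_gap: 0.112
```

```bash
python3 - <<'E'
from h import *
s,R=st();go(s,R,[444.8,143.8,138],82.6)
E
```

```text
t 11.35 pos mm [576.7 100.9  85.3] y-ang -21.25 F [  6.1   1.2 -20.8] Ftool [ 3.3  5.3 20.7] T [ 0.325 -1.325 -0.041] gap mm 9.5 tilt 0.14 q7 -0.55
shift [  -7.9 -138.6  -52.4] turn [-0.13  0.06] -103.9
```

Emit:
drive_tool:
  steps:
    - [[0,0,0],[0,0,0],20]
    - [[0,0,0],[0,0,0],30]
    - [[0,0,-25],[0,0,-2],32]
    - [[-1,-10,-52],[0,0,-9],32]
    - [[-2,-30,-52],[0,0,-16],32]
    - [[-3,-52,-52],[0,0,-23],32]
    - [[-4,-74,-52],[0,0,-30],32]
    - [[-6,-96,-52],[0,0,-37],32]
    - [[-7,-118,-52],[0,0,-44],32]
    - [[-8,-138,-52],[0,0,-51],32]

```text
time_s: 12.18
position: [0.4458, 0.1441, 0.1406]
orientation: [0.499, 0.866, 0.001, 0.0]
force: [0.2, -0.3, 0.2]
finger_gap: 0.32
```

```bash
python3 - <<'E'
from h import *
s,R=st();go(s,R,[444.8,143.8,138],82.6)
E
```

```text
t 12.18 pos mm [445.8 144.1 140.6] y-ang 30.09 F [ 0.2 -0.3  0.2] Ftool [-0.3 -0.  -0.2] T [ 0.026 -0.036  0.016] gap mm 27.2 tilt 0.11 q7 0.12
shift [ 0.2 -1.1  2.6] turn [ 0.11 -0.02] -52.5
```

Emit:
drive_tool:
  steps:
    - [[0.2,-1.1,1],[0,0,-7],32]
    - [[0.2,-1.1,2.4],[0,0,-14],32]
    - [[0.2,-1.1,2.4],[0,0,-21],32]
    - [[0.2,-1.1,2.4],[0,0,-28],32]
    - [[0.2,-1.1,2.4],[0,0,-35],32]
    - [[0.2,-1.1,2.4],[0,0,-42],32]
    - [[0.2,-1.1,2.4],[0,0,-49],32]
    - [[0.2,-1.1,2.4],[0,0,-52.5],32]
    - [[0.2,-1.1,2.4],[0,0,-52.5],32]
    - [[0.2,-1.1,2.4],[0,0,-52.5],32]

```text
time_s: 13.02
position: [0.4463, 0.144, 0.1405]
orientation: [0.066, 0.998, 0.001, 0.003]
force: [0.2, 0.6, -0.0]
finger_gap: 0.318
```

```bash
python3 - <<'E'
from h import *
s,R=look("n4a",[444.8,143.8],172.6)
go(s,R,[444.8,143.8,90],82.6)
E
```

```text
t 13.02 pos mm [446.3 144.  140.5] y-ang 82.47 F [ 0.2  0.6 -0. ] Ftool [-0.1  0.7  0. ] T [ 0.014  0.048 -0.069] gap mm 27.0 tilt 0.33 q7 1.02
px/mm 1.4771091426161067
shift [ 1.7 -0.6 50.5] turn [0.17 0.28] -0.1
```

View pics/n4a.png

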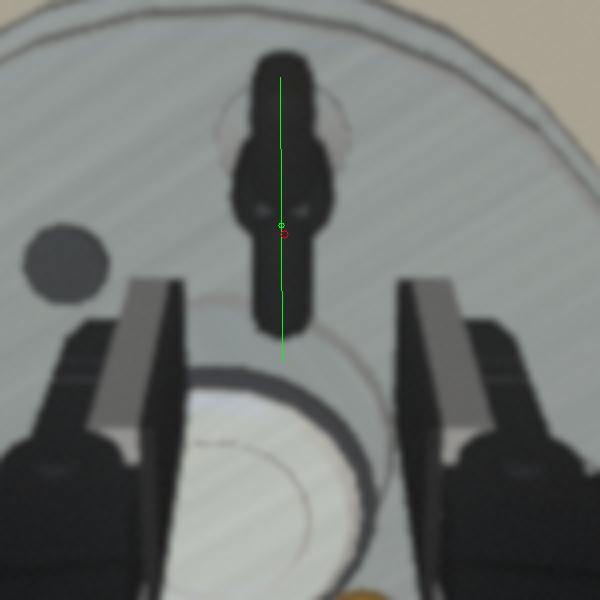

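Emit:
drive_tool:
  steps:
    - [[1.7,-0.5,15],[0.1,0.2,0],30]
    - [[1.7,-0.5,30],[0.2,0.3,0],28]
    - [[1.7,-0.5,42],[0.2,0.3,0],26]
    - [[1.7,-0.5,50],[0.2,0.3,0],25]
    - [[1.7,-0.5,50],[0.2,0.3,0],18]
    - [[1.7,-0.5,50],[0.2,0.3,0],8]
    - [[1.7,-0.5,50],[0.2,0.3,0],0]
    - [[1.7,-0.5,50],[0.2,0.3,0],0]
    - [[1.7,-0.5,50],[0.2,0.3,0],0]
    - [[1.7,-0.5,50],[0.2,0.3,0],0]

```text
time_s: 13.9
position: [0.4438, 0.1433, 0.0897]
orientation: [0.066, 0.998, -0.001, -0.001]
force: [-0.4, -0.6, -5.7]
finger_gap: 0.113
```

```bash
python3 - <<'E'
from h import *
st()
E
```

```text
t 13.9 pos mm [443.8 143.3  89.7] y-ang 82.45 F [-0.4 -0.6 -5.7] Ftool [ 0.3 -0.6  5.7] T [-0.117  0.116 -0.064] gap mm 9.6 tilt 0.16 q7 1.0
```

Emit:
drive_tool:
  steps:
    - [[-0.3,0,0.2],[0,0,6.5],0]
    - [[-0.6,0,0.4],[0,0,13],0]
    - [[-0.6,0,0.6],[0,0,20],0]
    - [[-0.6,0,0.8],[0,0,27],0]
    - [[-0.6,0,1],[0,0,34],0]
    - [[-0.6,0,1.2],[0,0,41],0]
    - [[-0.6,0,1.4],[0,0,48],0]
    - [[-0.6,0,1.6],[0,0,55],0]
    - [[-0.6,0,1.7],[0,0,60],0]
    - [[-0.6,0,1.7],[0,0,60],0]

```text
time_s: 14.73
position: [0.4437, 0.143, 0.088]
orientation: [0.556, 0.831, -0.002, -0.001]
force: [-1.5, -1.1, -3.2]
finger_gap: 0.11
```

```bash
python3 - <<'E'
from h import *
s,R=st();go(s,R,[532.3,188.6,138],73.3)
E
```

```text
t 14.73 pos mm [443.7 143.   88. ] y-ang 22.4 F [-1.5 -1.1 -3.2] Ftool [-0.5 -1.8  3.2] T [-0.176  0.32  -0.059] gap mm 9.4 tilt 0.24 q7 -0.0
shift [  8.3  99.  -50.4] turn [-0.24  0.03] -50.9
```

Emit:
drive_tool:
  steps:
    - [[0,0,0],[0,0,0],20]
    - [[0,0,0],[0,0,0],30]
    - [[0,0,-25],[0,0,-3],32]
    - [[0,5,-50],[0,0,-10],32]
    - [[2,20,-50],[0,0,-17],32]
    - [[4,40,-50],[0,0,-24],32]
    - [[6,60,-50],[0,0,-31],32]
    - [[8,80,-50],[0,0,-38],32]
    - [[8,99,-50],[-0.2,0,-45],32]
    - [[8,99,-50],[-0.2,0,-50.9],32]

```text
time_s: 15.57
position: [0.5376, 0.1912, 0.1398]
orientation: [0.141, 0.99, 0.003, 0.003]
force: [-0.2, 0.4, 0.4]
finger_gap: 0.319
```

```bash
python3 - <<'E'
from h import *
s,R=look("n1b",[532.3,188.6],-16.7)
go(s,R,[532.3,188.6,88.5],73.3)
E
```

```text
t 15.57 pos mm [537.6 191.2 139.8] y-ang 73.75 F [-0.2  0.4  0.4] Ftool [ 0.3  0.4 -0.4] T [-0.024  0.001  0.01 ] gap mm 27.1 tilt 0.45 q7 0.85
px/mm 1.4957754065488036
shift [ 4.6 -4.3 51.2] turn [0.36 0.28] 0.5
```

View pics/n1b.png

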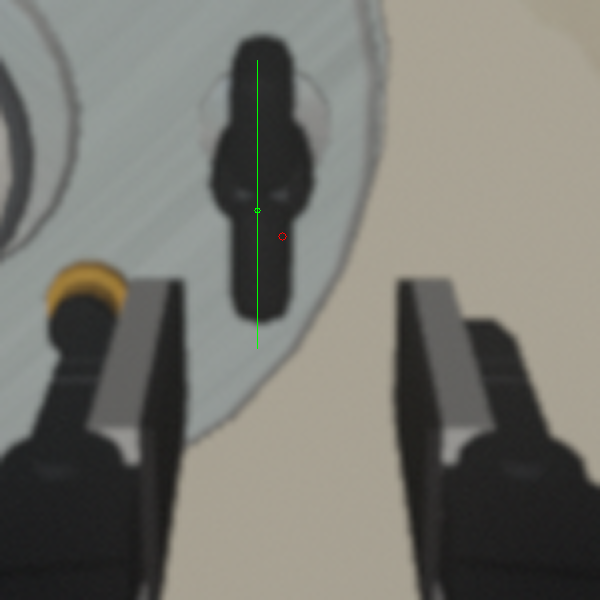

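Emit:
drive_tool:
  steps:
    - [[3,-2.5,6],[0.2,0.2,0],30]
    - [[4.5,-3.6,18],[0.4,0.3,0.5],28]
    - [[4.5,-3.6,34],[0.4,0.3,0.5],26]
    - [[4.5,-3.6,48],[0.4,0.3,0.5],25]
    - [[4.5,-3.6,51],[0.4,0.3,0.5],20]
    - [[4.5,-3.6,51],[0.4,0.3,0.5],8]
    - [[4.5,-3.6,51],[0.4,0.3,0.5],0]
    - [[4.5,-3.6,51],[0.4,0.3,0.5],0]
    - [[4.5,-3.6,51],[0.4,0.3,0.5],0]
    - [[4.5,-3.6,51],[0.4,0.3,0.5],0]

```text
time_s: 16.45
position: [0.5285, 0.189, 0.0858]
orientation: [0.144, 0.99, -0.001, -0.003]
force: [2.4, 5.0, -19.3]
finger_gap: 0.111
```

```bash
python3 - <<'E'
from h import *
st()
E
```

```text
t 16.45 pos mm [528.5 189.   85.8] y-ang 73.4 F [  2.4   5.  -19.3] Ftool [-1.   5.5 19.2] T [ 1.123 -0.658 -0.053] gap mm 9.4 tilt 0.38 q7 0.83
```

```bash
python3 - <<'E'
from h import *
s,R=st();go(s,R,[532.4,189.1,88.3],73.3)
E
```

```text
t 16.45 pos mm [528.5 189.   85.8] y-ang 73.4 F [  2.4   5.  -19.3] Ftool [-1.   5.5 19.2] T [ 1.123 -0.658 -0.053] gap mm 9.4 tilt 0.38 q7 0.83
shift [-3.7  1.2 -2.5] turn [-0.17 -0.34] 0.1
```

Emit:
drive_tool:
  steps:
    - [[0,0,0],[0,0,0],20]
    - [[-1,0.5,-1],[0,0,0],24]
    - [[-3.7,1,-2.4],[-0.2,-0.3,0],24]
    - [[-3.7,1,-2.4],[-0.2,-0.3,0],24]
    - [[-3.7,1,-2.4],[-0.2,-0.3,0],15]
    - [[-3.7,1,-2.4],[-0.2,-0.3,0],5]
    - [[-3.7,1,-2.4],[-0.2,-0.3,0],0]
    - [[-3.7,1,-2.4],[-0.2,-0.3,0],0]
    - [[-3.7,1,-2.4],[-0.2,-0.3,0],0]
    - [[-3.7,1,-2.4],[-0.2,-0.3,0],0]

```text
time_s: 17.28
position: [0.5336, 0.1879, 0.0898]
orientation: [0.145, 0.989, 0.0, 0.001]
force: [-1.0, -1.9, 5.9]
finger_gap: 0.116
```

```bash
python3 - <<'E'
from h import *
st()
E
```

```text
t 17.28 pos mm [533.6 187.9  89.8] y-ang 73.34 F [-1.  -1.9  5.9] Ftool [ 0.4 -2.1 -5.9] T [-0.448  0.26  -0.004] gap mm 9.8 tilt 0.09 q7 0.83
```

Emit:
drive_tool:
  steps:
    - [[0.4,0,0],[0,0,5],0]
    - [[0.8,0,0.1],[0,0,10],0]
    - [[0.8,0,0.3],[0,0,14],0]
    - [[0.8,0,0.4],[0,0,18],0]
    - [[0.8,0,0.5],[0,0,22],0]
    - [[0.8,0,0.6],[0,0,26],0]
    - [[0.8,0,0.7],[0,0,29],0]
    - [[0.8,0,0.8],[0,0,32],0]
    - [[0.8,0,0.9],[0,0,34],0]
    - [[0.8,0,1.0],[0,0,36],0]

```text
time_s: 18.12
position: [0.5329, 0.1868, 0.0889]
orientation: [0.444, 0.896, -0.001, 0.001]
force: [-0.3, -2.1, 0.5]
finger_gap: 0.112
```

```bash
python3 - <<'E'
from h import *
st()
E
```

```text
t 18.12 pos mm [532.9 186.8  88.9] y-ang 37.26 F [-0.3 -2.1  0.5] Ftool [-1.5 -1.5 -0.5] T [-0.413  0.055  0.227] gap mm 9.5 tilt 0.14 q7 0.25
```

Emit:
drive_tool:
  steps:
    - [[0,0,0],[0,0,1],0]
    - [[0,0,0],[0,0,2],0]
    - [[0,0,0.1],[0,0,3],0]
    - [[0,0,0.1],[0,0,4],0]
    - [[0,0,0.1],[0,0,5],0]
    - [[0,0,0.2],[0,0,6],0]
    - [[0,0,0.2],[0,0,7],0]
    - [[0,0,0.2],[0,0,8],0]
    - [[0,0,0.3],[0,0,9],0]
    - [[0,0,0.3],[0,0,10],0]

```text
time_s: 18.95
position: [0.5327, 0.1866, 0.0887]
orientation: [0.521, 0.853, -0.001, 0.001]
force: [-1.3, -1.3, 1.6]
finger_gap: 0.11
```

```bash
python3 - <<'E'
from h import *
st()
E
```

```text
t 18.95 pos mm [532.7 186.6  88.7] y-ang 27.16 F [-1.3 -1.3  1.6] Ftool [-0.5 -1.8 -1.6] T [-0.265  0.33   0.263] gap mm 9.4 tilt 0.14 q7 0.09
```

Emit:
drive_tool:
  steps:
    - [[0,0,0],[0,0,0.7],0]
    - [[0,0,0],[0,0,1.4],0]
    - [[0,0,0.1],[0,0,2.1],0]
    - [[0,0,0.1],[0,0,2.8],0]
    - [[0,0,0.1],[0,0,3.5],0]
    - [[0,0,0.1],[0,0,4.2],0]
    - [[0,0,0.1],[0,0,4.9],0]
    - [[0,0,0.1],[0,0,5.6],0]
    - [[0,0,0.2],[0,0,6.3],0]
    - [[0,0,0.2],[0,0,7],0]

```text
time_s: 19.78
position: [0.5325, 0.1865, 0.0886]
orientation: [0.573, 0.82, -0.001, 0.001]
force: [-2.6, -2.3, 2.8]
finger_gap: 0.112
```

```bash
python3 - <<'E'
from h import *
st()
E
```

```text
t 19.78 pos mm [532.5 186.5  88.6] y-ang 20.11 F [-2.6 -2.3  2.8] Ftool [-1.2 -3.3 -2.8] T [-0.446  0.495  0.302] gap mm 9.5 tilt 0.15 q7 -0.02
```

Emit:
drive_tool:
  steps:
    - [[0,0,0],[0,0,0.5],0]
    - [[0,0,0],[0,0,1],0]
    - [[0,0,0],[0,0,1.5],0]
    - [[0,0,0],[0,0,2],0]
    - [[0,0,0],[0,0,2.5],0]
    - [[0,0,0.1],[0,0,3],0]
    - [[0,0,0.1],[0,0,3.2],0]
    - [[0,0,0.1],[0,0,3.4],0]
    - [[0,0,0.1],[0,0,3.6],0]
    - [[0,0,0.1],[0,0,3.8],0]

```text
time_s: 20.62
position: [0.5324, 0.1865, 0.0885]
orientation: [0.6, 0.8, -0.001, 0.001]
force: [-2.8, -2.7, 4.4]
finger_gap: 0.112
```

```bash
python3 - <<'E'
from h import *
s,R=st();go(s,R,[489.2,55.3,138],-72.3+180)
m=optics.camera_model("scene");p,d=optics.grab_frame("scene");np.savez("sc1.npz",p=p,d=d,**m)
cv2.imwrite("pics/sc1.png",cv2.resize(p[150:230,160:280],None,fx=5,fy=5,interpolation=cv2.INTER_CUBIC))
s,R=st()
E
```

```text
t 20.62 pos mm [532.4 186.5  88.5] y-ang 16.28 F [-2.8 -2.7  4.4] Ftool [-1.8 -3.4 -4.4] T [-0.441  0.62   0.451] gap mm 9.5 tilt 0.15 q7 -0.08
shift [-114.   -78.3  -49.1] turn [-0.04  0.15] -91.4
t 20.67 pos mm [532.4 186.5  88.5] y-ang 16.28 F [-2.8 -1.9  4.4] Ftool [-1.  -3.2 -4.4] T [-0.461  0.595  0.349] gap mm 9.7 tilt 0.15 q7 -0.08
```

View pics/sc1.png

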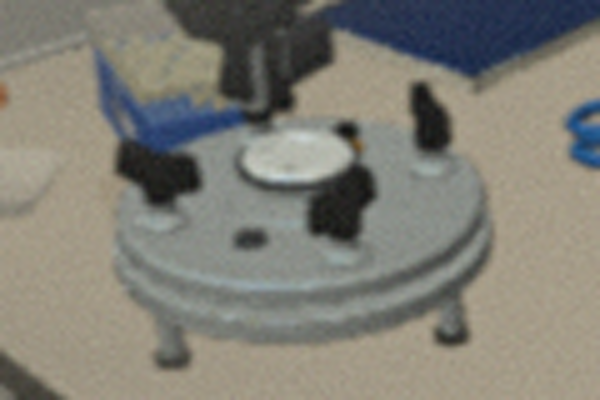

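Emit:
drive_tool:
  steps:
    - [[0,0,0],[0,0,0],20]
    - [[0,0,0],[0,0,0],30]
    - [[0,0,-25],[0,0,0],32]
    - [[-10,-7,-49],[0,0,-7],32]
    - [[-30,-21,-49],[0,0,-14],32]
    - [[-50,-35,-49],[0,0,-21],32]
    - [[-70,-48,-49],[0,0,-28],32]
    - [[-90,-62,-49],[0,0,-35],32]
    - [[-108,-74,-49],[0,0,-42],32]
    - [[-114,-78,-49],[0,0,-49],32]

```text
time_s: 21.5
position: [0.4892, 0.0516, 0.1378]
orientation: [0.214, 0.977, -0.002, 0.001]
force: [-0.1, -0.2, -0.4]
finger_gap: 0.314
```

```bash
python3 - <<'E'
from h import *
s,R=st();go(s,R,[489.2,55.3,138],-72.3+180)
E
```

```text
t 21.5 pos mm [489.2  51.6 137.8] y-ang 65.28 F [-0.1 -0.2 -0.4] Ftool [ 0.  -0.3  0.4] T [-0.014 -0.001 -0.017] gap mm 26.7 tilt 0.21 q7 0.96
shift [ 1.5  3.4 -0.2] turn [-0.16  0.13] -42.4
```

Emit:
drive_tool:
  steps:
    - [[1.5,3.4,0],[-0.1,0.1,-7],30]
    - [[1.5,3.4,0],[-0.1,0.1,-14],30]
    - [[1.5,3.4,0],[-0.1,0.1,-21],30]
    - [[1.5,3.4,0],[-0.1,0.1,-28],30]
    - [[1.5,3.4,0],[-0.1,0.1,-35],30]
    - [[1.5,3.4,0],[-0.1,0.1,-42.4],30]
    - [[1.5,3.4,0],[-0.1,0.1,-42.4],30]
    - [[1.5,3.4,0],[-0.1,0.1,-42.4],30]
    - [[1.5,3.4,0],[-0.1,0.1,-42.4],30]
    - [[1.5,3.4,0],[-0.1,0.1,-42.4],30]

```text
time_s: 22.33
position: [0.4895, 0.0554, 0.1378]
orientation: [-0.153, 0.988, -0.001, -0.0]
force: [-1.0, -0.6, -0.7]
finger_gap: 0.301
```

```bash
python3 - <<'E'
from h import *
s,R=look("n3b",[489.2,55.3],17.7)
s,R=st();go(s,R,[489.2,55.3,88],107.7)
E
```

```text
t 22.33 pos mm [489.5  55.4 137.8] y-ang 107.56 F [-1.  -0.6 -0.7] Ftool [ 1.2 -0.2  0.7] T [ 0.008  0.013 -0.016] gap mm 25.6 tilt 0.08 q7 1.67
px/mm 1.4920962149637222
t 22.38 pos mm [489.4  55.4 137.8] y-ang 107.59 F [-0.3  0.5 -0.3] Ftool [0.2 0.5 0.3] T [-0.025  0.036  0.006] gap mm 25.6 tilt 0.08 q7 1.67
shift [ 0.2  0.  49.8] turn [-0.07 -0.04] -0.1
```

View pics/n3b.png

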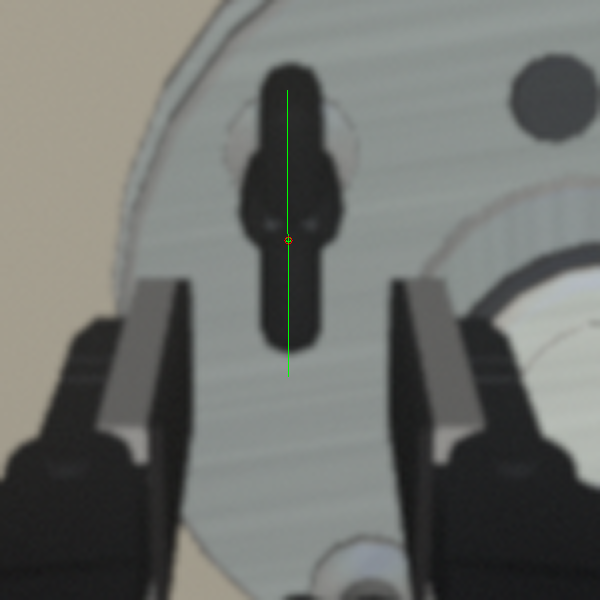

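Emit:
drive_tool:
  steps:
    - [[0.2,0.3,15],[0,0,0],29]
    - [[0.2,0.3,30],[0,0,0],27]
    - [[0.2,0.3,42],[0,0,0],25]
    - [[0.2,0.3,49],[0,0,0],25]
    - [[0.2,0.3,49],[0,0,0],18]
    - [[0.2,0.3,49],[0,0,0],8]
    - [[0.2,0.3,49],[0,0,0],0]
    - [[0.2,0.3,49],[0,0,0],0]
    - [[0.2,0.3,49],[0,0,0],0]
    - [[0.2,0.3,49],[0,0,0],0]

```text
time_s: 23.22
position: [0.4884, 0.0553, 0.0882]
orientation: [-0.153, 0.988, -0.001, -0.001]
force: [0.2, -0.4, -9.6]
finger_gap: 0.114
```

Emit:
drive_tool:
  steps:
    - [[0,0,0],[0,0,5],0]
    - [[0,0,0.1],[0,0,10],0]
    - [[0,0,0.3],[0,0,14],0]
    - [[0,0,0.4],[0,0,18],0]
    - [[0,0,0.5],[0,0,22],0]
    - [[0,0,0.6],[0,0,25],0]
    - [[0,0,0.7],[0,0,28],0]
    - [[0,0,0.8],[0,0,30],0]
    - [[0,0,0.9],[0,0,32],0]
    - [[0,0,0.9],[0,0,34],0]

```text
time_s: 24.05
position: [0.4884, 0.0553, 0.0873]
orientation: [0.143, 0.99, -0.001, -0.0]
force: [1.2, 0.5, -8.1]
finger_gap: 0.108
```

```bash
python3 - <<'E'
from h import *
s,R=st()
E
```

```text
t 24.05 pos mm [488.4  55.3  87.3] y-ang 73.56 F [ 1.2  0.5 -8.1] Ftool [-1.   0.8  8.1] T [-0.013 -0.196  0.208] gap mm 9.2 tilt 0.13 q7 1.11
```

Emit:
drive_tool:
  steps:
    - [[0,0,0],[0,0,0.8],0]
    - [[0,0,0],[0,0,1.6],0]
    - [[0,0,0.1],[0,0,2.4],0]
    - [[0,0,0.1],[0,0,3.2],0]
    - [[0,0,0.1],[0,0,4],0]
    - [[0,0,0.1],[0,0,4.8],0]
    - [[0,0,0.2],[0,0,5.6],0]
    - [[0,0,0.2],[0,0,6.4],0]
    - [[0,0,0.2],[0,0,7.2],0]
    - [[0,0,0.2],[0,0,8],0]

```text
time_s: 24.88
position: [0.4884, 0.0553, 0.0871]
orientation: [0.212, 0.977, -0.001, -0.0]
force: [0.8, -0.1, -8.2]
finger_gap: 0.112
```

```bash
python3 - <<'E'
from h import *
s,R=st()
E
```

```text
t 24.88 pos mm [488.4  55.3  87.1] y-ang 65.48 F [ 0.8 -0.1 -8.2] Ftool [-0.8  0.3  8.2] T [ 0.002 -0.252  0.194] gap mm 9.5 tilt 0.13 q7 0.97
```

Emit:
drive_tool:
  steps:
    - [[0,0,0],[0,0,0.8],0]
    - [[0,0,0],[0,0,1.6],0]
    - [[0,0,0.1],[0,0,2.4],0]
    - [[0,0,0.1],[0,0,3.2],0]
    - [[0,0,0.1],[0,0,4],0]
    - [[0,0,0.1],[0,0,4.8],0]
    - [[0,0,0.2],[0,0,5.6],0]
    - [[0,0,0.2],[0,0,6.4],0]
    - [[0,0,0.2],[0,0,7.2],0]
    - [[0,0,0.2],[0,0,8],0]

```text
time_s: 25.72
position: [0.4884, 0.0553, 0.0869]
orientation: [0.281, 0.96, -0.001, -0.0]
force: [0.9, 0.0, -7.6]
finger_gap: 0.114
```

```bash
python3 - <<'E'
from h import *
s,R=st()
E
```

```text
t 25.72 pos mm [488.4  55.3  86.9] y-ang 57.41 F [ 0.9  0.  -7.6] Ftool [-0.7  0.5  7.6] T [-0.013 -0.223  0.332] gap mm 9.7 tilt 0.13 q7 0.84
```

Emit:
drive_tool:
  steps:
    - [[0,0,0],[0,0,0.2],0]
    - [[0,0,0],[0,0,0.4],0]
    - [[0,0,0],[0,0,0.6],0]
    - [[0,0,0],[0,0,0.8],0]
    - [[0,0,0],[0,0,1],0]
    - [[0,0,0],[0,0,1.2],0]
    - [[0,0,0],[0,0,1.4],0]
    - [[0,0,0],[0,0,1.6],0]
    - [[0,0,0],[0,0,1.8],0]
    - [[0,0,0],[0,0,2],0]

```text
time_s: 26.55
position: [0.4884, 0.0553, 0.0869]
orientation: [0.297, 0.955, -0.001, -0.0]
force: [0.6, -0.1, -8.9]
finger_gap: 0.112
```

```bash
python3 - <<'E'
from h import *
s,R=st()
for i in range(3):
    optics.grab_frame("side");print(robot.observe()["torque"][2].round(3))
s,R=st();go(s,R,[576.9,101,138],-21.2)
E
```

```text
t 26.55 pos mm [488.4  55.3  86.9] y-ang 55.4 F [ 0.6 -0.1 -8.9] Ftool [-0.5  0.3  8.9] T [-0.017 -0.322  0.337] gap mm 9.5 tilt 0.13 q7 0.81
0.298
0.307
0.307
t 26.7 pos mm [488.4  55.4  86.9] y-ang 55.41 F [ 1.1 -0.9 -9.5] Ftool [-1.5 -0.1  9.5] T [-0.047 -0.265  0.307] gap mm 9.0 tilt 0.13 q7 0.81
shift [-46.9  87.7 -51.3] turn [-0.13  0.02] 76.6
```

Emit:
drive_tool:
  steps:
    - [[0,0,0],[0,0,0],20]
    - [[0,0,0],[0,0,0],30]
    - [[0,0,-25],[0,0,0],32]
    - [[-4,8,-51],[0,0,7],32]
    - [[-14,25,-51],[0,0,14],32]
    - [[-23,43,-51],[0,0,21],32]
    - [[-32,60,-51],[0,0,28],32]
    - [[-40,75,-51],[0,0,35],32]
    - [[-47,88,-51],[0,0,42],32]
    - [[-47,88,-51],[0,0,49],32]

```text
time_s: 27.53
position: [0.5814, 0.1043, 0.14]
orientation: [0.668, 0.744, 0.002, 0.002]
force: [0.3, 0.5, 0.7]
finger_gap: 0.32
```

```bash
python3 - <<'E'
from h import *
s,R=st();go(s,R,[576.9,101,138],-21.2)
E
```

```text
t 27.53 pos mm [581.4 104.3 140. ] y-ang 6.16 F [0.3 0.5 0.7] Ftool [ 0.4  0.4 -0.7] T [-0.019 -0.027  0.008] gap mm 27.2 tilt 0.32 q7 -0.05
shift [-2.8 -4.8  2. ] turn [ 0.32 -0.01] 27.4
```

Emit:
drive_tool:
  steps:
    - [[-2.8,-4.8,1],[0.3,0,7],30]
    - [[-2.8,-4.8,2],[0.3,0,14],30]
    - [[-2.8,-4.8,2],[0.3,0,21],30]
    - [[-2.8,-4.8,2],[0.3,0,27.4],30]
    - [[-2.8,-4.8,2],[0.3,0,27.4],30]
    - [[-2.8,-4.8,2],[0.3,0,27.4],30]
    - [[-2.8,-4.8,2],[0.3,0,27.4],30]
    - [[-2.8,-4.8,2],[0.3,0,27.4],30]
    - [[-2.8,-4.8,2],[0.3,0,27.4],30]
    - [[-2.8,-4.8,2],[0.3,0,27.4],30]

```text
time_s: 28.37
position: [0.577, 0.101, 0.1381]
orientation: [0.825, 0.565, 0.001, -0.001]
force: [-0.9, -0.0, 0.3]
finger_gap: 0.3
```

```bash
python3 - <<'E'
from h import *
s,R=look("n2b",[576.9,101],68.8)
s,R=st();go(s,R,[576.9,101,88],-21.2)
E
```

```text
t 28.37 pos mm [577.  101.  138.1] y-ang -21.22 F [-0.9 -0.   0.3] Ftool [-0.4 -0.8 -0.3] T [ 0.046 -0.01  -0.007] gap mm 25.5 tilt 0.1 q7 -0.49
px/mm 1.4808969676313113
t 28.42 pos mm [576.9 101.  138. ] y-ang -21.23 F [ 0.2 -0.2  0.4] Ftool [-0.1  0.2 -0.4] T [ 0.024 -0.014 -0.046] gap mm 25.5 tilt 0.1 q7 -0.49
shift [-0.1 -0.  50. ] turn [-0.02 -0.09] -0.0
```

View pics/n2b.png

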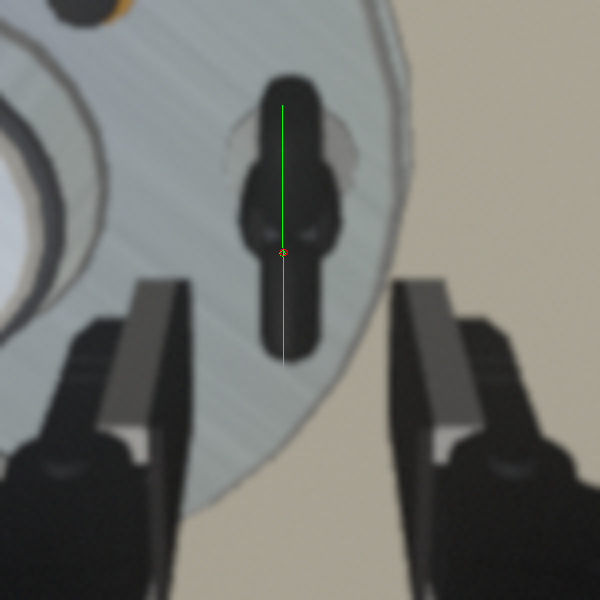

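Emit:
drive_tool:
  steps:
    - [[0,0.3,15],[0,0,0],29]
    - [[0,0.3,30],[0,0,0],27]
    - [[0,0.3,42],[0,0,0],25]
    - [[0,0.3,49],[0,0,0],25]
    - [[0,0.3,49],[0,0,0],18]
    - [[0,0.3,49],[0,0,0],8]
    - [[0,0.3,49],[0,0,0],0]
    - [[0,0.3,49],[0,0,0],0]
    - [[0,0.3,49],[0,0,0],0]
    - [[0,0.3,49],[0,0,0],0]

```text
time_s: 29.25
position: [0.5766, 0.1005, 0.088]
orientation: [0.825, 0.565, -0.0, -0.001]
force: [3.2, -0.7, -13.1]
finger_gap: 0.117
```

Emit:
drive_tool:
  steps:
    - [[0,0,0],[0,0,5],0]
    - [[0,0,0.1],[0,0,10],0]
    - [[0,0,0.3],[0,0,14],0]
    - [[0,0,0.4],[0,0,18],0]
    - [[0,0,0.5],[0,0,22],0]
    - [[0,0,0.6],[0,0,25],0]
    - [[0,0,0.7],[0,0,28],0]
    - [[0,0,0.8],[0,0,30],0]
    - [[0,0,0.9],[0,0,32],0]
    - [[0,0,0.9],[0,0,34],0]

```text
time_s: 30.08
position: [0.5768, 0.1005, 0.087]
orientation: [0.954, 0.298, 0.0, -0.0]
force: [2.3, -0.9, -11.3]
finger_gap: 0.112
```

```bash
python3 - <<'E'
from h import *
s,R=st()
E
```

```text
t 30.08 pos mm [576.8 100.5  87. ] y-ang -55.29 F [  2.3  -0.9 -11.3] Ftool [ 1.3  2.1 11.3] T [-0.087 -0.588  0.065] gap mm 9.5 tilt 0.03 q7 -1.0
```

Emit:
drive_tool:
  steps:
    - [[0,0,0],[0,0,1],0]
    - [[0,0,0],[0,0,2],0]
    - [[0,0,0.1],[0,0,3],0]
    - [[0,0,0.1],[0,0,4],0]
    - [[0,0,0.1],[0,0,5],0]
    - [[0,0,0.2],[0,0,6],0]
    - [[0,0,0.2],[0,0,7],0]
    - [[0,0,0.2],[0,0,8],0]
    - [[0,0,0.3],[0,0,9],0]
    - [[0,0,0.3],[0,0,10],0]

```text
time_s: 30.92
position: [0.5768, 0.1005, 0.0868]
orientation: [0.977, 0.213, 0.0, -0.0]
force: [2.7, -0.7, -10.3]
finger_gap: 0.111
```

```bash
python3 - <<'E'
from h import *
s,R=st()
E
```

```text
t 30.92 pos mm [576.8 100.5  86.8] y-ang -65.38 F [  2.7  -0.7 -10.3] Ftool [ 2.1  1.8 10.3] T [-0.117 -0.512  0.128] gap mm 9.5 tilt 0.03 q7 -1.15
```

Emit:
drive_tool:
  steps:
    - [[0,0,0],[0,0,1],0]
    - [[0,0,0],[0,0,2],0]
    - [[0,0,0.1],[0,0,3],0]
    - [[0,0,0.1],[0,0,4],0]
    - [[0,0,0.1],[0,0,5],0]
    - [[0,0,0.2],[0,0,6],0]
    - [[0,0,0.2],[0,0,7],0]
    - [[0,0,0.2],[0,0,8],0]
    - [[0,0,0.3],[0,0,9],0]
    - [[0,0,0.3],[0,0,10],0]

```text
time_s: 31.75
position: [0.5769, 0.1005, 0.0866]
orientation: [0.992, 0.127, 0.0, -0.0]
force: [2.2, -1.6, -8.9]
finger_gap: 0.109
```

```bash
python3 - <<'E'
from h import *
s,R=st()
E
```

```text
t 31.75 pos mm [576.9 100.5  86.6] y-ang -75.46 F [ 2.2 -1.6 -8.9] Ftool [1.7 2.1 8.9] T [-0.213 -0.436  0.322] gap mm 9.3 tilt 0.03 q7 -1.31
```

Emit:
drive_tool:
  steps:
    - [[0,0,0],[0,0,0.2],0]
    - [[0,0,0],[0,0,0.4],0]
    - [[0,0,0],[0,0,0.6],0]
    - [[0,0,0],[0,0,0.8],0]
    - [[0,0,0],[0,0,1],0]
    - [[0,0,0],[0,0,1.2],0]
    - [[0,0,0],[0,0,1.4],0]
    - [[0,0,0],[0,0,1.6],0]
    - [[0,0,0],[0,0,1.8],0]
    - [[0,0,0],[0,0,2],0]

```text
time_s: 32.58
position: [0.5768, 0.1005, 0.0866]
orientation: [0.994, 0.109, 0.0, -0.0]
force: [2.2, -0.7, -9.5]
finger_gap: 0.111
```

```bash
python3 - <<'E'
from h import *
s,R=st()
for i in range(3):
    optics.grab_frame("side");print(robot.observe()["torque"][2].round(3))
s,R=st();go(s,R,[444,143.3,138],22.4)
E
```

```text
t 32.58 pos mm [576.8 100.5  86.6] y-ang -77.48 F [ 2.2 -0.7 -9.5] Ftool [2.  1.1 9.5] T [-0.192 -0.497  0.346] gap mm 9.4 tilt 0.03 q7 -1.34
0.369
0.309
0.33
t 32.73 pos mm [576.8 100.5  86.6] y-ang -77.46 F [ 2.8 -0.9 -9. ] Ftool [2.5 1.5 9. ] T [-0.18  -0.505  0.33 ] gap mm 9.7 tilt 0.03 q7 -1.34
shift [-120.4  -70.7  -51.4] turn [-0.03 -0.01] -99.9
```

Emit:
drive_tool:
  steps:
    - [[0,0,0],[0,0,0],20]
    - [[0,0,0],[0,0,0],30]
    - [[0,0,-25],[0,0,0],32]
    - [[-8,-5,-51],[0,0,-7],32]
    - [[-28,-16,-51],[0,0,-14],32]
    - [[-48,-28,-51],[0,0,-21],32]
    - [[-68,-40,-51],[0,0,-28],32]
    - [[-88,-52,-51],[0,0,-35],32]
    - [[-108,-64,-51],[0,0,-42],32]
    - [[-120,-71,-51],[0,0,-49],32]

```text
time_s: 33.57
position: [0.4427, 0.1453, 0.139]
orientation: [0.858, 0.514, 0.001, -0.001]
force: [-0.2, 0.2, 0.2]
finger_gap: 0.324
```

```bash
python3 - <<'E'
from h import *
s,R=st();go(s,R,[444,143.3,138],22.4)
E
```

```text
t 33.57 pos mm [442.7 145.3 139. ] y-ang -28.1 F [-0.2  0.2  0.2] Ftool [ 0.1 -0.3 -0.2] T [-0.048 -0.029 -0.028] gap mm 27.5 tilt 0.18 q7 -0.82
shift [-1.1  2.1  1. ] turn [-0.08 -0.16] -50.5
```

Emit:
drive_tool:
  steps:
    - [[-1.1,2.1,1],[0,0,-7],30]
    - [[-1.1,2.1,1],[0,0,-14],30]
    - [[-1.1,2.1,1],[0,0,-21],30]
    - [[-1.1,2.1,1],[0,0,-28],30]
    - [[-1.1,2.1,1],[0,0,-35],30]
    - [[-1.1,2.1,1],[0,0,-42],30]
    - [[-1.1,2.1,1],[0,0,-49],30]
    - [[-1.1,2.1,1],[-0.1,-0.1,-50.5],30]
    - [[-1.1,2.1,1],[-0.1,-0.1,-50.5],30]
    - [[-1.1,2.1,1],[-0.1,-0.1,-50.5],30]

```text
time_s: 34.4
position: [0.4446, 0.1437, 0.1389]
orientation: [0.558, 0.83, 0.002, 0.0]
force: [-0.5, -0.2, -0.0]
finger_gap: 0.299
```

```bash
python3 - <<'E'
from h import *
s,R=look("n4b",[444,143.3],112.4)
s,R=st();go(s,R,[444,143.3,88.5],22.4)
E
```

```text
t 34.4 pos mm [444.6 143.7 138.9] y-ang 22.23 F [-0.5 -0.2 -0. ] Ftool [ 0.  -0.6  0. ] T [ 0.044  0.021 -0.031] gap mm 25.4 tilt 0.22 q7 0.05
px/mm 1.4778021949963016
t 34.45 pos mm [444.4 143.6 138.7] y-ang 22.26 F [0.5 0.8 0.4] Ftool [ 0.6  0.8 -0.4] T [ 0.004 -0.015 -0.003] gap mm 25.3 tilt 0.19 q7 0.05
shift [-0.1 -0.7 50.2] turn [ 0.18 -0.07] -0.1
```

View pics/n4b.png

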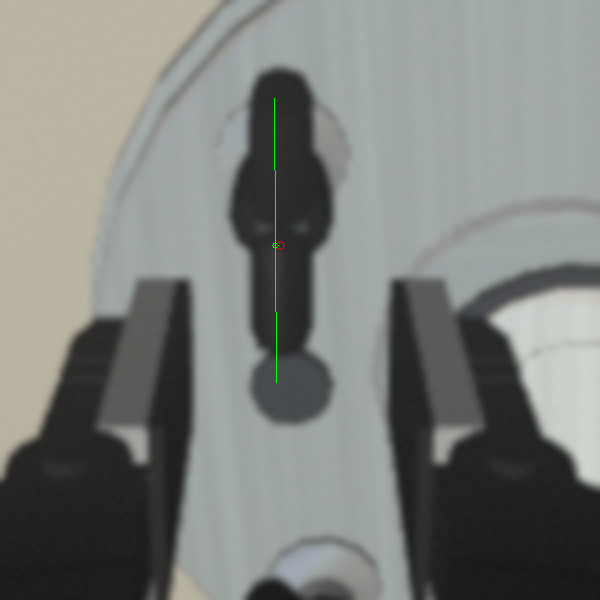

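Emit:
drive_tool:
  steps:
    - [[0,-0.7,15],[0.1,0,0],29]
    - [[0,-0.7,30],[0.1,0,0],27]
    - [[0,-0.7,42],[0.1,0,0],25]
    - [[0,-0.7,49.5],[0.1,0,0],25]
    - [[0,-0.7,49.5],[0.1,0,0],18]
    - [[0,-0.7,49.5],[0.1,0,0],8]
    - [[0,-0.7,49.5],[0.1,0,0],0]
    - [[0,-0.7,49.5],[0.1,0,0],0]
    - [[0,-0.7,49.5],[0.1,0,0],0]
    - [[0,-0.7,49.5],[0.1,0,0],0]

```text
time_s: 35.28
position: [0.4434, 0.1431, 0.0887]
orientation: [0.557, 0.83, 0.001, -0.0]
force: [1.3, 0.1, -10.8]
finger_gap: 0.112
```

Emit:
drive_tool:
  steps:
    - [[0,0,0],[0,0,5],0]
    - [[0,0,0.1],[0,0,10],0]
    - [[0,0,0.3],[0,0,14],0]
    - [[0,0,0.4],[0,0,18],0]
    - [[0,0,0.5],[0,0,22],0]
    - [[0,0,0.6],[0,0,25],0]
    - [[0,0,0.7],[0,0,28],0]
    - [[0,0,0.8],[0,0,30],0]
    - [[0,0,0.9],[0,0,32],0]
    - [[0,0,0.9],[0,0,34],0]

```text
time_s: 36.12
position: [0.4433, 0.1432, 0.0877]
orientation: [0.776, 0.631, 0.001, -0.0]
force: [1.8, 0.8, -10.0]
finger_gap: 0.11
```

```bash
python3 - <<'E'
from h import *
s,R=st()
E
```

```text
t 36.12 pos mm [443.3 143.2  87.7] y-ang -11.81 F [  1.8   0.8 -10. ] Ftool [ 1.1  1.6 10. ] T [ 0.112 -0.317  0.111] gap mm 9.4 tilt 0.07 q7 -0.48
```

Emit:
drive_tool:
  steps:
    - [[0,0,0],[0,0,1],0]
    - [[0,0,0],[0,0,2],0]
    - [[0,0,0.1],[0,0,3],0]
    - [[0,0,0.1],[0,0,4],0]
    - [[0,0,0.1],[0,0,5],0]
    - [[0,0,0.2],[0,0,6],0]
    - [[0,0,0.2],[0,0,7],0]
    - [[0,0,0.2],[0,0,8],0]
    - [[0,0,0.3],[0,0,9],0]
    - [[0,0,0.3],[0,0,10],0]

```text
time_s: 36.95
position: [0.4434, 0.1432, 0.0875]
orientation: [0.829, 0.56, 0.001, -0.0]
force: [1.6, 0.1, -9.9]
finger_gap: 0.112
```

```bash
python3 - <<'E'
from h import *
s,R=st()
E
```

```text
t 36.95 pos mm [443.4 143.2  87.5] y-ang -21.91 F [ 1.6  0.1 -9.9] Ftool [0.7 1.4 9.9] T [ 0.053 -0.283  0.102] gap mm 9.5 tilt 0.07 q7 -0.65
```

Total 104°, still in the seal range; go on.

Emit:
drive_tool:
  steps:
    - [[0,0,0],[0,0,1],0]
    - [[0,0,0],[0,0,2],0]
    - [[0,0,0.1],[0,0,3],0]
    - [[0,0,0.1],[0,0,4],0]
    - [[0,0,0.1],[0,0,5],0]
    - [[0,0,0.2],[0,0,6],0]
    - [[0,0,0.2],[0,0,7],0]
    - [[0,0,0.2],[0,0,8],0]
    - [[0,0,0.3],[0,0,9],0]
    - [[0,0,0.3],[0,0,10],0]

```text
time_s: 37.78
position: [0.4434, 0.1432, 0.0873]
orientation: [0.875, 0.485, 0.0, -0.0]
force: [0.8, -0.6, -7.4]
finger_gap: 0.112
```

```bash
python3 - <<'E'
from h import *
s,R=st()
E
```

```text
t 37.78 pos mm [443.4 143.2  87.3] y-ang -31.99 F [ 0.8 -0.6 -7.4] Ftool [-0.1  0.9  7.4] T [ 0.021 -0.157  0.235] gap mm 9.5 tilt 0.07 q7 -0.81
```

Emit:
drive_tool:
  steps:
    - [[0,0,0],[0,0,0.6],0]
    - [[0,0,0],[0,0,1.2],0]
    - [[0,0,0],[0,0,1.8],0]
    - [[0,0,0.1],[0,0,2.4],0]
    - [[0,0,0.1],[0,0,3],0]
    - [[0,0,0.1],[0,0,3.6],0]
    - [[0,0,0.1],[0,0,4.2],0]
    - [[0,0,0.1],[0,0,4.8],0]
    - [[0,0,0.1],[0,0,5.4],0]
    - [[0,0,0.2],[0,0,6],0]

```text
time_s: 38.62
position: [0.4434, 0.1433, 0.0872]
orientation: [0.899, 0.438, 0.0, -0.0]
force: [0.4, 0.2, -5.1]
finger_gap: 0.111
```

```bash
python3 - <<'E'
from h import *
s,R=st()
for i in range(3):
    optics.grab_frame("side");print(robot.observe()["torque"][2].round(3))
E
```

```text
t 38.62 pos mm [443.4 143.3  87.2] y-ang -38.04 F [ 0.4  0.2 -5.1] Ftool [0.3 0.2 5.1] T [-0.045 -0.081  0.335] gap mm 9.4 tilt 0.07 q7 -0.91
0.336
0.295
0.379
```

```bash
python3 - <<'E'
from h import *
s,R=st();go(s,R,[511.4,79,231],0)
E
```

```text
t 38.77 pos mm [443.4 143.3  87.2] y-ang -38.0 F [ 0.9 -0.8 -5.7] Ftool [-0.1  1.2  5.7] T [-0.023 -0.044  0.379] gap mm 9.4 tilt 0.08 q7 -0.91
shift [  -8.6   93.1 -143.8] turn [-0.02 -0.07] -38.0
```

Emit:
drive_tool:
  steps:
    - [[0,0,0],[0,0,0],20]
    - [[0,0,0],[0,0,0],30]
    - [[0,0,-25],[0,0,0],32]
    - [[0,0,-55],[0,0,0],32]
    - [[0,0,-85],[0,0,-5],32]
    - [[0,0,-115],[0,0,-10],32]
    - [[0,0,-144],[0,0,-15],32]
    - [[0,0,-144],[0,0,-20],32]
    - [[0,0,-144],[0,0,-25],32]
    - [[0,0,-144],[0,0,-30],32]

```text
time_s: 39.6
position: [0.4447, 0.1437, 0.2335]
orientation: [0.754, 0.657, 0.003, -0.0]
force: [-0.4, -0.1, -0.8]
finger_gap: 0.319
```

```bash
python3 - <<'E'
from h import *
s,R=st();go(s,R,[511.4,79,231],0)
E
```

```text
t 39.6 pos mm [444.7 143.7 233.5] y-ang -7.84 F [-0.4 -0.1 -0.8] Ftool [-0.2 -0.4  0.8] T [0.051 0.021 0.   ] gap mm 27.1 tilt 0.35 q7 -0.52
shift [-55.   74.9   2.4] turn [ 0.19 -0.29] -7.8
```

Emit:
drive_tool:
  steps:
    - [[-18,25,2],[0,0,-4],32]
    - [[-36,50,2],[0.2,-0.3,-7.8],32]
    - [[-55,75,2],[0.2,-0.3,-7.8],32]
    - [[-55,75,2],[0.2,-0.3,-7.8],32]
    - [[-55,75,2],[0.2,-0.3,-7.8],32]
    - [[-55,75,2],[0.2,-0.3,-7.8],32]
    - [[-55,75,2],[0.2,-0.3,-7.8],32]
    - [[-55,75,2],[0.2,-0.3,-7.8],32]
    - [[-55,75,2],[0.2,-0.3,-7.8],32]
    - [[-55,75,2],[0.2,-0.3,-7.8],32]

```text
time_s: 40.43
position: [0.5111, 0.0798, 0.2315]
orientation: [0.707, 0.707, 0.0, -0.0]
force: [0.8, -0.1, 0.2]
finger_gap: 0.318
```

```bash
python3 - <<'E'
from h import *
st()
m=optics.camera_model("wrist");p,d=optics.grab_frame("wrist");cv2.imwrite("pics/wend.png",p)
m2=optics.camera_model("side");p2,d2=optics.grab_frame("side");cv2.imwrite("pics/send.png",p2)
def plane(m,p,d,tag):
    P=cloud(m,d);c=np.array([.5110,.1222]);r=np.linalg.norm(P[...,:2]-c,axis=-1)
    k=(r>.038)&(r<.088)&(P[...,2]>.058)&(P[...,2]<.075)&(p.min(2)>90)
    q=P[k];
    for i in range(4):
        A=np.c_[q[:,:2]-c,np.ones(len(q))];s=np.linalg.lstsq(A,q[:,2],rcond=None)[0];e=np.abs(A@s-q[:,2]);q=q[e<max(2*np.median(e),5e-4)]
    b=(r>.115)&(r<.16)&(np.abs(P[...,2])<.012);B=P[b];A=np.c_[B[:,:2]-c,np.ones(len(B))];sb=np.linalg.lstsq(A,B[:,2],rcond=None)[0]
    print(tag,len(q),"plate z",s[2].round(4),"slopes mm/140mm",(s[:2]*140).round(2),"bench z",sb[2].round(4),(sb[:2]*140).round(2),"height",(s[2]-sb[2]).round(4))
plane(m,p,d,"end")
z=np.load("w1.npz");plane({k:z[k] for k in ["R","t","camera_matrix"]},z["p"],z["d"],"start")
plane(m2,p2,d2,"side end");z=np.load("side0.npz");plane(m2,z["p"],z["d"],"side start")
E
```

```text
t 40.43 pos mm [511.1  79.8 231.5] y-ang 0.04 F [ 0.8 -0.1  0.2] Ftool [-0.2  0.8 -0.2] T [0.038 0.034 0.016] gap mm 27.1 tilt 0.01 q7 -0.15
end 9899 plate z 0.0656 slopes mm/140mm [ 0.17 -0.08] bench z -0.0005 [ 0.19 -0.04] height 0.0661
start 10177 plate z 0.0679 slopes mm/140mm [ 0.17 -0.03] bench z -0.0005 [ 0.18 -0.03] height 0.0685
side end 825 plate z 0.0678 slopes mm/140mm [ 0.21 -0.12] bench z 0.0015 [ 1.06 -0.  ] height 0.0663
side start 784 plate z 0.0702 slopes mm/140mm [ 0.42 -0.21] bench z 0.0014 [0.95 0.06] height 0.0688
```

View pics/wend.png

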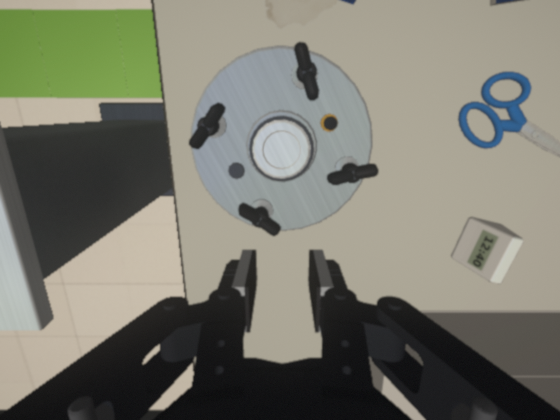

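View pics/send.png

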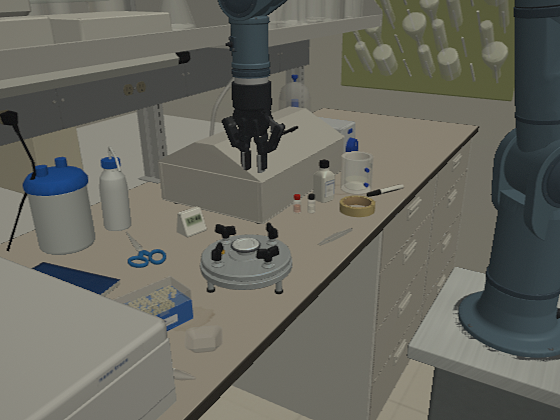

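```bash
python3 -c "
from plant import order
print(order.hand_in())"
```

```text
the job is handed in; nothing more can be done
None
```

I tightened the filter holder in two crosswise rounds, in the order 1, 3, 2, 4. The plate is down and level, and the job was handed in at about 40.5 s of the 72 s allowed.

- **Tightening:** the first round turned each nut 60° clockwise. In the second round I turned each nut slowly until it came up firm:

| Nut | Total turn | Torque at the end |
|---|---|---|
| 1 | about 117° | about 0.35–0.45 Nm |
| 3 | about 112° | about 0.31 Nm |
| 2 | about 116° | about 0.34 Nm |
| 4 | about 120° | about 0.34 Nm |

- **Final plate check:** the wrist camera's depth picture puts the plate top 66.1 mm above the bench, where fully home is 66.0 mm. It started at 68.5 mm by the same measure. Its tilt relative to the bench is under 0.1 mm across the nut circle. The side camera agrees on height (66.3 mm), but its bench readings were too noisy to confirm the tilt.
- **Surroundings:** in the last side picture the forceps, vials and bottle look to be where they started. The gripper was open and clear when I handed in.

- **Nut 1 may be slightly past firm:** its last two torque readings disagreed, 0.45 then 0.35 Nm. It may be a little above the 0.25–0.4 Nm firm range, but it is below the 0.6 Nm limit. I did not go back over it.
- **Nut 1 was gripped twice in the second round:** the first grip was about 4 mm off centre, so I opened and gripped again before turning.
- **Nut 2 grip:** I gripped it with about 20 N of upward pull on the nut in the first round.

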